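Sort the carver's calipers: squeeze-test, stock or repair, and set out the oil

TASK

Squeeze the legs of each pair of wooden calipers on the bench: those whose joint moves are to be closed fully and laid in the wooden stock tray, those that are seized go as they are into the metal repair pan. For the repairs, also lift the oil can by its handle off its stand and set it down upright on the cork mat. Leave the mallet, try square, scoop and counters where they are.

Things in the scene. Friction and masses are not known exactly. Their poses are not given: they have to be found in the camera images.
- caliper_a: Wooden outside calipers lying flat: two bowed legs, A and B, riveted together at one end; 166 mm long, 14 mm thick, 85 g. Origin under the centre of the rivet (24 mm round), z up; leg A's tip is at (150, 4, 7) mm; leg B is its mirror image, turned about the rivet to the -y side. Absent (None) in some starts.
- caliper_a_tip_b (a point): Tip of leg B of these calipers, at mid-thickness. Fully closed, the legs touch and stop with this point at (150, -4, 7) mm in the frame of its body, 8 mm from leg A's tip; at the start they are 27 to 52 mm apart.
- caliper_b: More calipers like caliper_a. The middle line bisects the legs; 75 mm along it from the rivet both legs bow out widest, with flat outsides 50 mm long: the place to squeeze and to lift. Across the outsides it is 42 mm there when closed and 51 to 64 mm at the start. May be absent.
- caliper_b_tip_b (a point): Tip of leg B of these calipers, at mid-thickness.
- caliper_c: More calipers like caliper_a. In all of them the joint is either free (stiff: the legs give to a squeeze of about 2 N and stay where they are put) or seized (the legs do not move, however hard they are gripped); nothing to be seen tells which. May be absent.
- caliper_c_tip_b (a point): Tip of leg B of these calipers, at mid-thickness.
- caliper_d: Another of the calipers, in all things as told for caliper_a, b and c. May be absent.
- caliper_d_tip_b (a point): Tip of leg B of these calipers, at mid-thickness.
- caliper_e: Another of the calipers, in all things as told for caliper_a, b and c. May be absent.
- caliper_e_tip_b (a point): Tip of leg B of these calipers, at mid-thickness.
- caliper_f: Another of the calipers, in all things as told for caliper_a, b and c. May be absent.
- caliper_f_tip_b (a point): Tip of leg B of these calipers, at mid-thickness.
- stock_tray: Stock tray: dark wooden tray, fixed, 328 x 198 mm outside, 312 x 182 mm inside, floor 8 mm thick, walls 30 mm high, with a raised carrying bar (top 58 mm high) along each short end. Origin under its centre, x along its long side, z up.
- repair_pan: Repair pan: plain sheet-metal pan, fixed, 318 x 190 mm outside without its 9 mm rim lip, 310 x 182 mm inside, floor 4 mm thick, walls 26 mm high. Origin under its centre, x along its long side, z up.
- oil_can: Squat steel oil can, 84 mm diameter, shoulder at 56 mm, filler cap up to 90 mm, top handle 134 mm high, thin spout to +x reaching 92 mm from the axis and 104 mm high; 0.3 to 0.6 kg. Origin at the centre of its underside, z up; the level handle bar runs along x through (0, 0, 128 mm): round, 12 mm thick, 56 mm straight, 32 mm clear under it above the cap.
- stand: Round turned wooden stand, fixed, 108 mm diameter, 40 mm high, flat top, on which the oil can stands at the start. Origin at the centre of its underside.
- cork_mat: Round cork mat on the bench, fixed, 120 mm diameter, 5 mm thick. Origin at the centre of its underside.
- mallet: Mahogany mallet lying on the bench (bystander): head 58 x 110 x 75 mm, handle 220 mm. Origin under the head.
- try_square: Brass try square lying flat (bystander), 130 x 170 mm. Origin under the middle of its thick stock.
- scoop: Cedar scoop (bystander): round bowl 72 mm across with a 90 mm handle. Origin under the bowl.
- counter_0: Polished malachite counter (bystander), 32 mm across, 16 mm high.
- counter_1: Polished malachite counter (bystander), 32 mm across, 16 mm high.
- counter_2: Polished malachite counter (bystander), 32 mm across, 16 mm high.
- counter_3: Polished malachite counter (bystander), 32 mm across, 16 mm high.
There are look-alikes about, which are no part of the job. What is shaped like the caliper_a but purple or yellow is not meant.

How it is judged:
At the end, for the whole second after the job is handed in: All free calipers lie wholly inside the stock tray, closed to within 10 mm at the tips; all seized ones lie wholly inside the repair pan (rivet and tips less than 50 mm up); the oil can stands upright (0.12 rad) on the cork mat, centres within 30 mm; all at rest and released (linear speed of each of caliper_a, caliper_d, caliper_e, caliper_b, caliper_c, caliper_f, oil_can below 0.02 m/s and (angle between caliper_a's own z axis and vertical below 0.3 rad or angle between caliper_a's own z axis and vertical above 2.84159 rad) and x of caliper_a in the frame of stock_tray between -0.155 and 0.155 m and y of caliper_a in the frame of stock_tray between -0.091 and 0.091 m and z of each of caliper_a, caliper_a_tip_b, caliper_d, caliper_d_tip_b, caliper_e, caliper_e_tip_b in the frame of stock_tray below 0.05 m and x of caliper_a_tip_b in the frame of stock_tray between -0.155 and 0.155 m and y of caliper_a_tip_b in the frame of stock_tray between -0.091 and 0.091 m and y of caliper_a_tip_b in the frame of caliper_a above -0.014 m and (angle between caliper_d's own z axis and vertical below 0.3 rad or angle between caliper_d's own z axis and vertical above 2.84159 rad) and x of caliper_d in the frame of stock_tray between -0.155 and 0.155 m and y of caliper_d in the frame of stock_tray between -0.091 and 0.091 m and x of caliper_d_tip_b in the frame of stock_tray between -0.155 and 0.155 m and y of caliper_d_tip_b in the frame of stock_tray between -0.091 and 0.091 m and y of caliper_d_tip_b in the frame of caliper_d above -0.014 m and (angle between caliper_e's own z axis and vertical below 0.3 rad or angle between caliper_e's own z axis and vertical above 2.84159 rad) and x of caliper_e in the frame of stock_tray between -0.155 and 0.155 m and y of caliper_e in the frame of stock_tray between -0.091 and 0.091 m and x of caliper_e_tip_b in the frame of stock_tray between -0.155 and 0.155 m and y of caliper_e_tip_b in the frame of stock_tray between -0.091 and 0.091 m and y of caliper_e_tip_b in the frame of caliper_e above -0.014 m and (angle between caliper_b's own z axis and vertical below 0.3 rad or angle between caliper_b's own z axis and vertical above 2.84159 rad) and x of caliper_b in the frame of repair_pan between -0.155 and 0.155 m and y of caliper_b in the frame of repair_pan between -0.091 and 0.091 m and z of each of caliper_b, caliper_b_tip_b, caliper_c, caliper_c_tip_b, caliper_f, caliper_f_tip_b in the frame of repair_pan below 0.05 m and x of caliper_b_tip_b in the frame of repair_pan between -0.155 and 0.155 m and y of caliper_b_tip_b in the frame of repair_pan between -0.091 and 0.091 m and (angle between caliper_c's own z axis and vertical below 0.3 rad or angle between caliper_c's own z axis and vertical above 2.84159 rad) and x of caliper_c in the frame of repair_pan between -0.155 and 0.155 m and y of caliper_c in the frame of repair_pan between -0.091 and 0.091 m and x of caliper_c_tip_b in the frame of repair_pan between -0.155 and 0.155 m and y of caliper_c_tip_b in the frame of repair_pan between -0.091 and 0.091 m and (angle between caliper_f's own z axis and vertical below 0.3 rad or angle between caliper_f's own z axis and vertical above 2.84159 rad) and x of caliper_f in the frame of repair_pan between -0.155 and 0.155 m and y of caliper_f in the frame of repair_pan between -0.091 and 0.091 m and x of caliper_f_tip_b in the frame of repair_pan between -0.155 and 0.155 m and y of caliper_f_tip_b in the frame of repair_pan between -0.091 and 0.091 m and horizontal distance between oil_can and cork_mat below 0.03 m and angle between oil_can's own z axis and vertical below 0.12 rad and height (world z) of oil_can below 0.012 m); the robot touches nothing.
It fails at once if a bystander (mallet, try square, scoop or counter) is moved by more than 40 mm (distance of any of mallet, try_square, scoop, counter_0, counter_1, counter_2, counter_3 from where it was at the start of the episode above 0.04 m).
Of caliper_a, caliper_b, caliper_c, caliper_d, caliper_e, caliper_f only 4 to 6 are there at a start; the rules pass over those that are not, and their reading is None.
At some moment in a run one of caliper_a, caliper_b, caliper_c, caliper_d, caliper_e, caliper_f may be knocked a few centimetres aside while the robot is not near it.
Once in a run the grip may slacken for a moment while it holds something.
It also fails if it takes over 210 s, if anything falls off the work surface, if the arm or the gripper's body presses on something with over 40 N, if the wrist force passes 120 N, or if a joint passes its speed limit or range.

ROBOT

A 6-joint arm with a two-finger parallel gripper is mounted at the origin on the work surface. World frame = base frame: x ahead of the robot, y to its left, z up, the work surface at z = 0. Lengths are in m, angles in rad, forces in N, time in s.
With the tool pointing down it reaches from about 0.3 to 0.95 m from the base axis. Payload 3.1 kg.
Tool frame: the origin (TCP) lies on the centre line of the jaws, within the pads' length; the fingertips stand 25 mm ahead of it and the grasp point (between the pads) lies 6 mm ahead of it; z points along the fingers, y is the direction in which the jaws open and shut (so a half turn about z gives the same grasp; the last joint's range is limited). The gripper opens to 85 mm and grips with 20 to 120 N. Pads are 22 mm wide; open, the fingers measure 114 mm over their backs; the gripper's body (76 mm by 85 mm) begins 54 mm behind the grasp point. The pads swing forward as they close: fully open they stand 13 mm farther back than shut.
Start: joints at [-1.304, 0.308, 1.634, -0, 1.2, -0.07], TCP at [0.207, -0.59, 0.256] pointing down, gripper open.
Joint ranges: [-3.06, 3.06], [-0.79, 1.96], [0.05, 2.63], [-1.19, 4.34], [0.05, 2.64], [-2.94, 2.94]. Speed limits (rad/s): [2.79, 2.79, 3.14, 3.14, 3.14, 3.14].

INTERFACE

Orientations are given as a unit quaternion [x, y, z, w].
In Python, from rig import readout, capture, camera_params, ticket, find_in, masks_of, tip_of gives the robot as it stands.
- The arm moves only by the tool jog_arm, never from a script. Its argument "plan" is text: rows parted by semicolons, each of 7 numbers parted by spaces: the shift along the tool's x, y, z in m, then the turn, a rotation vector about the tool's x, y, z in rad, then the closure, from 0 (fully open) to 1 (shut). In form: dx dy dz wx wy wz fingers; .... A call has 1 to 20 rows; each row is the pose to reach, as a shift and turn from the pose commanded when the call began, along the tool's axes at that moment; what a row does not reach only later rows make up. A row lasts 1/10 s, in which the tool goes at most 50 mm and 8.59 degrees, less where a joint would pass 70% of its speed; a pose out of reach is approached as far as the arm can. A call with a gripper value outside its range is refused whole. The fingers move at their own pace and stop on an object; "newtons" is the grip in N (left out, the last holds). Time passes only in rows, so rows that repeat a pose let the fingers close. It gives the time, the measured TCP pose, the force and the opening at its end, in the units of the state.
- readout.read_state(): the state, without advancing time (a new reading comes with each control period).
- capture(name): name is "side" or "top"; returns the picture (400x640x3 uint8, red, green, blue); there is no depth.
- camera_params(name): a dict with "intrinsics" (3x3 intrinsics, pixels), "rvec" (rotation vector, rad) and "tvec" (3), from world to camera coordinates, as OpenCV has them. Camera axes: x right, y down, z forward; pixel columns grow to the right and rows downward; lengths in m; the calibration is good to about 2 mm. A picture is of the moment at which its call begins. camera_params takes no time and is no camera call.
- ticket.hand_in(): hands the job in, once; it reports no verdict.
Trained networks look in the newest picture that a camera, given by its name, has taken for a name from the list of things; names that differ only in an ending like _2 or _b are one class to them, and where a whole thing is asked for, a point or a joint stands for the part that bears it (a point fixed in the world has none). Each returns a list of dicts, best first, with "confidence" (0 to 1); they miss things now and then, are a little off and sometimes report something else, mostly with a low value. They report only what shows in the picture. A call takes as long as a camera call. They do not tell look-alikes from the thing itself.
- find_in(camera, thing): "box" ([left, top, right, bottom] in pixels, round what is visible of it).
- masks_of(camera, thing): "pixels" (400x640 bool, what is visible of it) and "box" ([left, top, right, bottom] in pixels, round what is visible of it).
- tip_of(camera, thing): "location" ([column, row] in pixels: a listed point, or the origin of a listed thing).
The state is a dict: "time": time; "joint_positions": joint angles; "joint_vel": joint speeds; "tau": joint torques, N m; "ee_pos": TCP position; "orientation": TCP orientation; "ft_force": force on the tool from outside, world axes, zero at the start; "torque": the same for the moment, N m; "gripper_width": finger opening in m.
Only numpy, scipy, OpenCV 4.12 (cv2) and the standard library are available. Lean on these libraries where they do the work, as an engineer would, in place of code of your own. Each camera call takes 0.05 s, during which the arm holds its last target.

## Working session

There is one attempt and no reset: what is moved stays moved. The work goes in short steps, Python scripts to look and compute and a tool call to move; the robot and the scene stay as the last step left them, time stands still between calls to the robot, and variables do not carry over. Pictures are saved under pics/ and viewed, and the job is handed in when it is done.

Besides the shell and the picture viewer there is one more tool, called in YAML: its name, and indented under it one key for each argument. jog_arm: Moves the arm, as the interface text tells. Its arguments: {"type":"object","properties":{"plan":{"type":"string"},"newtons":{"type":"number"}},"required":["plan"]}

```bash
ls; mkdir -p pics; python3 - <<'E'
from rig import *
import cv2
print(readout.read_state())
for c in ("top","side"):
    im=capture(c); cv2.imwrite(f"pics/{c}0.png",im[:,:,::-1]); print(camera_params(c))
E
```

```text
pics
{'time': 0.0, 'joint_positions': array([-1.30365996e+00,  3.09001118e-01,  1.63517953e+00, -1.52140617e-05,
        1.19972886e+00, -6.97130096e-02]), 'joint_vel': array([ 0.00083462, -0.000828  ,  0.00046505, -0.00081352,  0.00128452,
        0.00019704]), 'tau': array([-1.32808159e-04, -4.15253663e+01, -2.76666301e+01, -2.55537243e-04,
        1.02678672e-02, -1.20619248e-05]), 'ee_pos': array([ 0.20633127, -0.58914548,  0.2550528 ]), 'orientation': array([ 9.85848933e-01,  1.67632154e-01, -1.21216349e-04, -1.15209019e-03]), 'ft_force': array([ 1.0620217 , -0.27460285,  0.02080609]), 'torque': array([-0.00117437,  0.04345479, -0.05086131]), 'gripper_width': 0.08532114205988381}
{'intrinsics': array([[520.18391857,   0.        , 316.40166674],
       [  0.        , 520.18391857, 205.68725849],
       [  0.        ,   0.        ,   1.        ]]), 'rvec': array([ 2.14230425, -2.19995374,  0.06752816]), 'tvec': array([-0.11777883,  0.48786464,  1.88381772])}
{'intrinsics': array([[387.72398013,   0.        , 315.59419034],
       [  0.        , 387.72398013, 202.71804926],
       [  0.        ,   0.        ,   1.        ]]), 'rvec': array([ 0.21010705, -2.80489038,  1.29793642]), 'tvec': array([0.42254432, 0.18298062, 1.14324121])}
```

View pics/top0.png

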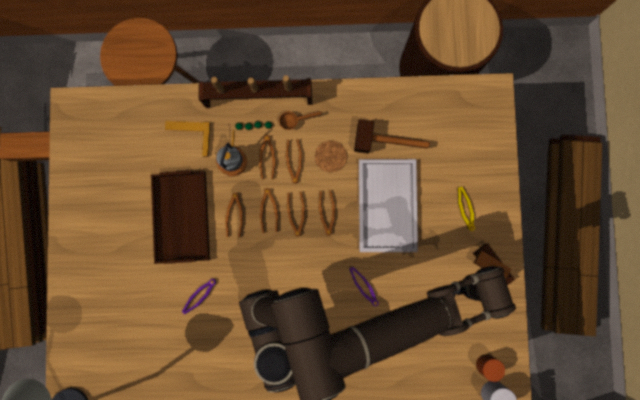

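View pics/side0.png

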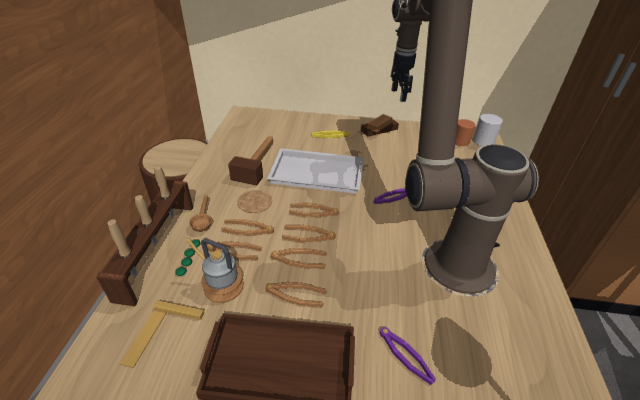

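Top view: six brown calipers at about (268,157), (294,160), (235,213), (270,210), (297,213) and (328,212). The purple and yellow look-alikes are at (200,295), (363,285) and (466,208). The oil can is at (231,157), the mat at (331,155), the tray at (180,216) and the pan at (388,205).

```bash
cat > h.py <<'E'
from rig import *
import numpy as np, cv2
from scipy.spatial.transform import Rotation as R
def cam(c):
    p=camera_params(c); return np.array(p["intrinsics"]),R.from_rotvec(p["rvec"]).as_matrix(),np.array(p["tvec"])
def unproj(c,uv,z):
    K,Rm,t=cam(c); d=Rm.T@np.linalg.solve(K,[uv[0],uv[1],1.]); o=-Rm.T@t
    return o+d*(z-o[2])/d[2]
def proj(c,P):
    K,Rm,t=cam(c); q=K@(Rm@np.asarray(P)+t); return q[:2]/q[2]
def save(c,name,box=None,s=1):
    im=capture(c); 
    if box: l,t,r,b=box; im=im[t:b,l:r]
    im=cv2.resize(im,None,fx=s,fy=s,interpolation=cv2.INTER_CUBIC); cv2.imwrite(f"pics/{name}.png",im[:,:,::-1])
E
python3 - <<'E'
from h import *
np.set_printoptions(precision=3,suppress=True)
save("top","top1",(140,90,440,290),2.6)
save("side","side1",(150,180,370,320),3.5)
for c in ("top","side"):
  for th,z in (("caliper_a",.007),("caliper_a_tip_b",.007),("stock_tray",0),("repair_pan",0),("oil_can",.04),("cork_mat",0),("stand",0)):
    for d in tip_of(c,th):
        print(c,th,round(d["confidence"],2),np.round(d["location"],1),unproj(c,d["location"],z)[:2])
E
```

```text
top caliper_a 0.83 [216.2 280.9] [0.22  0.242]
top caliper_a 0.77 [266.3 192.6] [0.539 0.053]
top caliper_a 0.75 [471.8 227.4] [ 0.391 -0.695]
top caliper_a 0.72 [298.2 229.5] [ 0.4   -0.061]
top caliper_a 0.69 [233.  196.1] [0.529 0.177]
top caliper_a 0.66 [293.2 177.6] [ 0.592 -0.047]
top caliper_a 0.59 [374.7 301.6] [ 0.132 -0.332]
top caliper_a 0.56 [267.5 136.2] [0.75  0.045]
top caliper_a 0.5 [326.  234.3] [ 0.379 -0.163]
top caliper_a_tip_b 0.62 [350.2 269.1] [ 0.251 -0.247]
top caliper_a_tip_b 0.49 [184.  312.2] [0.11  0.361]
top caliper_a_tip_b 0.47 [330.3 191.5] [ 0.537 -0.183]
top caliper_a_tip_b 0.47 [466.1 184.1] [ 0.55  -0.682]
top stock_tray 0.87 [180.4 216.5] [0.46  0.375]
top repair_pan 0.93 [389.5 205.8] [ 0.478 -0.399]
top repair_pan 0.69 [257.9 126.2] [0.791 0.081]
top repair_pan 0.58 [263.3 235. ] [0.383 0.068]
top oil_can 0.75 [205.1 140.3] [0.735 0.271]
top oil_can 0.58 [229.6 159.3] [0.661 0.182]
top oil_can 0.26 [267.6 126.4] [0.779 0.04 ]
top cork_mat 0.92 [332.  153.3] [ 0.68  -0.193]
top stand 0.3 [265.5 233.9] [0.387 0.06 ]
side caliper_a 0.97 [269.3 292.
[... 354 characters left out ...]
0.264]
side caliper_a_tip_b 0.92 [429.9 383. ] [0.115 0.372]
side caliper_a_tip_b 0.56 [370.8 201.5] [ 0.268 -0.241]
side caliper_a_tip_b 0.54 [293. 206.] [ 0.53  -0.174]
side caliper_a_tip_b 0.42 [311.6 136.5] [ 0.535 -0.636]
side stock_tray 0.89 [280.7 367. ] [0.454 0.383]
side repair_pan 0.56 [317.8 171.6] [ 0.475 -0.395]
side oil_can 0.64 [218.7 277.7] [0.664 0.185]
side cork_mat 0.59 [191.  252.7] [0.793 0.077]
side cork_mat 0.57 [253.8 201.8] [ 0.669 -0.182]
side cork_mat 0.47 [273.5 228.8] [ 0.572 -0.062]
side cork_mat 0.45 [246.8 178. ] [ 0.731 -0.311]
side stand 0.69 [224.  291.8] [0.65  0.199]
side stand 0.54 [283.3 227.4] [ 0.543 -0.073]
side stand 0.46 [334. 212.] [ 0.389 -0.173]
```

```bash
python3 - <<'E'
from h import *
np.set_printoptions(precision=3,suppress=True)
for c in ["top"]:
  for th in ("caliper_a","stock_tray","repair_pan"):
    for d in masks_of(c,th):
        m=d["pixels"].astype(np.uint8); v,u=np.nonzero(m)
        print(th,round(d["confidence"],2),np.round(d["box"]),m.sum(), cv2.minAreaRect(np.c_[u,v].astype(np.float32)))
E
```

```text
caliper_a 0.83 [347. 267. 375. 303.] 120 ((364.0735168457031, 286.4559020996094), (43.38914108276367, 9.603920936584473), 59.036251068115234)
caliper_a 0.79 [286. 146. 302. 185.] 137 ((294.22998046875, 163.61000061035156), (36.910980224609375, 14.424980163574219), 81.8698959350586)
caliper_a 0.79 [457. 185. 473. 230.] 325 ((465.3302001953125, 208.4056396484375), (45.19162368774414, 12.225088119506836), 74.05460357666016)
caliper_a 0.77 [185. 278. 217. 312.] 271 ((198.50001525878906, 296.0000305175781), (12.020814895629883, 44.547725677490234), 45.0)
caliper_a 0.76 [289. 194. 304. 238.] 229 ((295.5, 215.0), (42.0, 17.0), 90.0)
caliper_a 0.7 [263. 188. 278. 227.] 127 ((268.0, 208.5), (39.0, 16.0), 90.0)
caliper_a 0.63 [316. 190. 335. 236.] 279 ((327.0205078125, 212.72540283203125), (42.9139404296875, 15.662683486938477), 84.80557250976562)
caliper_a 0.58 [226. 196. 245. 236.] 267 ((234.0, 214.0), (42.0, 16.0), 90.0)
caliper_a 0.47 [257. 134. 273. 177.] 260 ((267.0, 156.5), (43.0, 16.0), 90.0)
stock_tray 0.93 [150. 169. 209. 264.] 5101 ((180.1307373046875, 216.39881896972656), (92.5085220336914, 56.57355880737305), 87.79740142822266)
repair_pan 0.63 [360. 159. 418. 252.] 5449 ((387.967041015625, 205.15237426757812), (93.96715545654297, 59.490509033203125), 88.97696685791016)
```

View pics/top1.png

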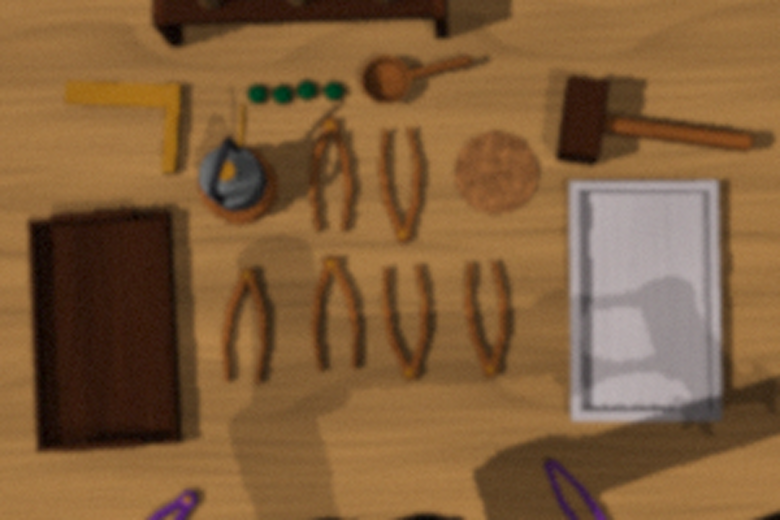

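View pics/side1.png

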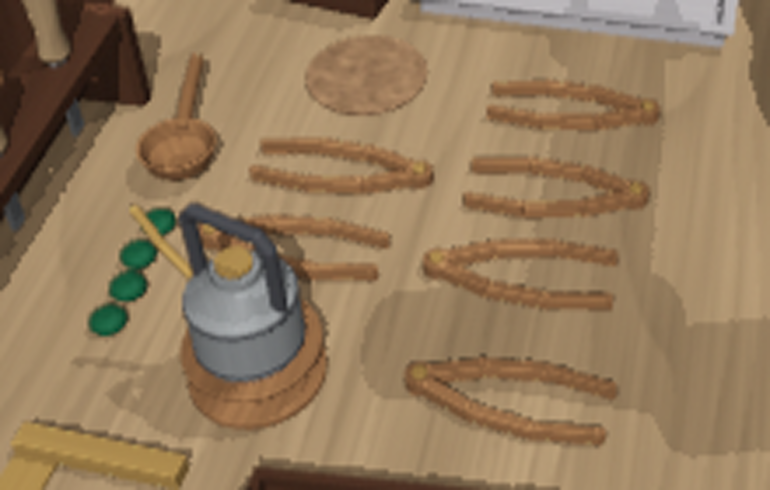

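```bash
python3 - <<'E'
from h import *
np.set_printoptions(precision=3,suppress=True)
C={1:[(418,372),(613,388),(597,434)],2:[(435,260),(613,257),(605,301)],3:[(637,190),(480,163),(473,200)],4:[(648,107),(496,90),(493,113)],5:[(420,173),(265,146),(257,172)],6:[(212,235),(388,240),(376,272)]}
T={1:[(250,272),(232,378),(262,378)],2:[(333,260),(322,366),(357,366)],3:[(410,374),(390,268),(422,268)],4:[(489,370),(471,265),(500,265)],5:[(404,236),(386,132),(416,132)],6:[(330,124),(318,228),(347,228)]}
for k in C:
  for c,D,o,s in (("side",C,(150,180),3.5),("top",T,(140,90),2.6)):
    P=[unproj(c,(np.array(p)+.5)/s+o,.012)[:2] for p in D[k]]
    m=(P[1]+P[2])/2-P[0]
    print(k,c,*P,"len",np.linalg.norm(m),"gap",np.linalg.norm(P[1]-P[2]),"yaw",np.degrees(np.arctan2(m[1],m[0])),"bow",P[0]+.075*m/np.linalg.norm(m))
E
```

```text
1 side [0.529 0.171] [0.377 0.163] [0.384 0.207] len 0.14930256693977595 gap 0.04400334055504317 yaw 174.84106839901804 bow [0.455 0.178]
1 top [0.533 0.163] [0.384 0.191] [0.383 0.149] len 0.15011869956117696 gap 0.04241113287473444 yaw 177.61413085913907 bow [0.458 0.167]
2 side [0.542 0.056] [0.394 0.029] [0.394 0.078] len 0.14787493983723074 gap 0.04901317357853691 yaw -179.07279678910598 bow [0.467 0.054]
2 top [0.547 0.045] [0.398 0.064] [0.396 0.014] len 0.1504921700679553 gap 0.049382540556944486 yaw -177.5577004480162 bow [0.472 0.042]
3 side [ 0.382 -0.054] [ 0.528 -0.066] [ 0.525 -0.019] len 0.14410934244040033 gap 0.04726529267361236 yaw 4.6823049635807035 bow [ 0.457 -0.048]
3 top [ 0.383 -0.06 ] [ 0.534 -0.035] [ 0.532 -0.081] len 0.1499587028028161 gap 0.0453271187980021 yaw 0.8550598688571274 bow [ 0.458 -0.059]
4 side [ 0.384 -0.167] [ 0.532 -0.168] [ 0.529 -0.135] len 0.1471607560416007 gap 0.03342239034161913 yaw 6.063776287210284 bow [ 0.459 -0.159]
4 top [ 0.386 -0.171] [ 0.535 -0.15 ] [ 0.533 -0.191] len 0.14838465858779568 gap 0.040990145169544176 yaw 0.33098002691437045 bow [ 0.461 -0.171]
5 side [ 0.579 -0.045] [ 0.727 -0.057] [ 0.723 -0.023] len 0.146810580969968 gap 0.03419401734341395 yaw 1.93432331346823 bow [ 0.653 -0.042]
5 top [ 0.579 -0.056] [ 0.729 -0.034] [ 0.727 -0.077] len 0.14953198627799852 gap 0.04284921224440595 yaw 0.3520892795599602 bow [ 0.654 -0.056]
6 side [0.737 0.057] [0.587 0.04 ] [0.588 0.076] len 0.14950009918154966 gap 0.03683414338008025 yaw 179.82082008404214 bow [0.662 0.058]
6 top [0.743 0.046] [0.594 0.066] [0.592 0.025] len 0.1498295929792325 gap 0.041264719464882846 yaw -179.68029659713272 bow [0.668 0.046]
```

```bash
python3 - <<'E'
from h import *
np.set_printoptions(precision=4,suppress=True)
def tri(a,b):
    A=[];y=[]
    os=[];ds=[]
    for c,uv in (("top",a),("side",b)):
        K,Rm,t=cam(c); d=Rm.T@np.linalg.solve(K,[uv[0],uv[1],1.]); d/=np.linalg.norm(d); os.append(-Rm.T@t); ds.append(d)
    M=sum(np.eye(3)-np.outer(d,d) for d in ds); v=sum((np.eye(3)-np.outer(d,d))@o for o,d in zip(os,ds))
    p=np.linalg.solve(M,v); return p,[np.linalg.norm((np.eye(3)-np.outer(d,d))@(p-o)) for o,d in zip(os,ds)]
T={1:(250,272),2:(333,260),3:(410,374),4:(489,370),5:(404,236)}
S={1:(418,372),2:(435,260),3:(637,190),4:(648,107),5:(420,173)}
for k in T: print(k,tri((np.array(T[k])+.5)/2.6-.5+(140,90),(np.array(S[k])+.5)/3.5-.5+(150,180)))
print("mat",tri((332,153.3+2),(253.8,201.8)))
print("tcp",proj("top",readout.read_state()["ee_pos"]),proj("side",readout.read_state()["ee_pos"]))
for c in("top","side"):
  K,Rm,t=cam(c);print(c,-Rm.T@t)
  for th in("cork_mat","stand","stock_tray","repair_pan"):
    if c=="top" and th=="stand": continue
    capture(c)
    for d in masks_of(c,th)[:1]:
      v,u=np.nonzero(d["pixels"]);print(c,th,u.mean(),v.mean(),d["confidence"],unproj(c,(u.mean(),v.mean()),.005))
save("side","sgrip",(360,20,460,120),6)
E
```

```text
1 (array([0.5342, 0.166 , 0.0065]), [np.float64(0.0017106727727830818), np.float64(0.0017106727727831503)])
2 (array([0.5479, 0.0476, 0.0047]), [np.float64(0.0020678570013700436), np.float64(0.002067857001370019)])
3 (array([ 0.3847, -0.0583,  0.0098]), [np.float64(0.00024727837860121036), np.float64(0.0002472783786012298)])
4 (array([ 0.3869, -0.1696,  0.0118]), [np.float64(0.0006762013506116205), np.float64(0.0006762013506115173)])
5 (array([ 0.5821, -0.0539,  0.0047]), [np.float64(0.0006373261817502463), np.float64(0.0006373261817502212)])
mat (array([ 0.6739, -0.1935, -0.0104]), [np.float64(0.0004228591049781796), np.float64(0.00042285910497803124)])
tcp [463.2446 283.7888] [397.7768  92.2135]
top [ 0.3308 -0.1638  1.9143]
top cork_mat 387.74943524096386 205.3070406626506 0.74 [ 0.4799 -0.3925  0.005 ]
top stock_tray 179.67310372287477 216.72984272347202 0.75 [0.4585 0.3758 0.005 ]
top repair_pan 387.8565322430775 205.2362014495447 0.59 [ 0.4801 -0.3929  0.005 ]
side [0.3271 0.8062 0.873 ]
side cork_mat 254.02622950819674 201.04918032786884 0.72 [ 0.6677 -0.1801  0.005 ]
side stand 200.76133651551314 217.91169451073986 0.7 [ 0.817  -0.0689  0.005 ]
side stock_tray 276.5376344086022 360.09444027673584 0.93 [0.4663 0.3703 0.005 ]
```

View pics/sgrip.png

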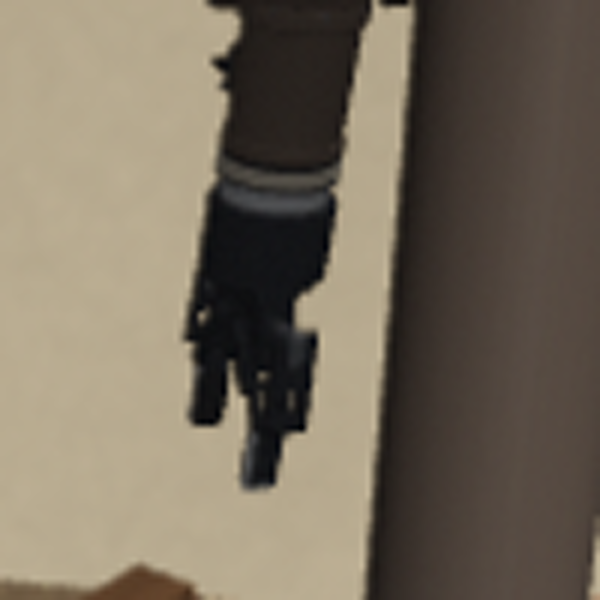

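```bash
cat >> h.py <<'E'
def rows(*tg):
    "each target (x,y,z,yawdeg); prints tool-frame rows from current pose"
    s=readout.read_state(); p=s["ee_pos"]; q=R.from_quat(s["orientation"])
    x=q.apply([1,0,0]); print("now",np.round(p,4),"yaw",round(np.degrees(np.arctan2(x[1],x[0])),2),"t",round(s["time"],2),"w",round(s["gripper_width"],4),"F",np.round(s["ft_force"],1))
    for (X,Y,Z,a) in tg:
        t=R.from_euler("z",a,degrees=True)*R.from_quat([1,0,0,0])
        d=q.inv().apply(np.array([X,Y,Z])-p); w=(q.inv()*t).as_rotvec()
        print((X,Y,Z,a),np.round(d,4),np.round(w,3),"n",int(np.ceil(max(np.linalg.norm(d)/.05,np.degrees(np.linalg.norm(w))/8.59))))
E
python3 -c "
from h import *
rows((.461,-.165,.1,2),(.461,-.165,.023,2))"
```

```text
now [ 0.2065 -0.5899  0.2563] yaw 19.3 t 1.8 w 0.0852 F [ 0.6  0.  -0.2]
(0.461, -0.165, 0.1, 2) [ 0.3806 -0.3169  0.1563] [-0.     0.     0.302] n 11
(0.461, -0.165, 0.023, 2) [ 0.3806 -0.3169  0.2333] [-0.     0.     0.302] n 11
```

jog_arm:
  plan: "0.381 -0.317 0.156 0 0 0.302 0;0.381 -0.317 0.156 0 0 0.302 0;0.381 -0.317 0.156 0 0 0.302 0;0.381 -0.317 0.156 0 0 0.302 0;0.381 -0.317 0.156 0 0 0.302 0;0.381 -0.317 0.156 0 0 0.302 0;0.381 -0.317 0.156 0 0 0.302 0;0.381 -0.317 0.156 0 0 0.302 0;0.381 -0.317 0.156 0 0 0.302 0;0.381 -0.317 0.156 0 0 0.302 0;0.381 -0.317 0.156 0 0 0.302 0;0.381 -0.317 0.156 0 0 0.302 0;0.381 -0.317 0.156 0 0 0.302 0;0.381 -0.317 0.156 0 0 0.302 0;0.381 -0.317 0.156 0 0 0.302 0"
  newtons: 20

```text
time: 3.3
ee_pos: [0.4613, -0.1661, 0.1008]
orientation: [1.0, 0.016, 0.0, 0.0]
ft_force: [1.1, -0.8, -0.8]
gripper_width: 0.0853
```

```bash
python3 -c "
from h import *
rows((.461,-.165,.045,2),(.461,-.165,.023,2))
save('side','s2',(230,150,390,330),3.3)
save('top','t2',(200,90,440,290),3)"
```

```text
now [ 0.4613 -0.1661  0.1008] yaw 1.89 t 3.3 w 0.0853 F [ 1.1 -0.8 -0.8]
(0.461, -0.165, 0.045, 2) [-0.0003 -0.0011  0.0558] [ 0.001 -0.001 -0.002] n 2
(0.461, -0.165, 0.023, 2) [-0.0003 -0.0012  0.0778] [ 0.001 -0.001 -0.002] n 2
```

View pics/s2.png

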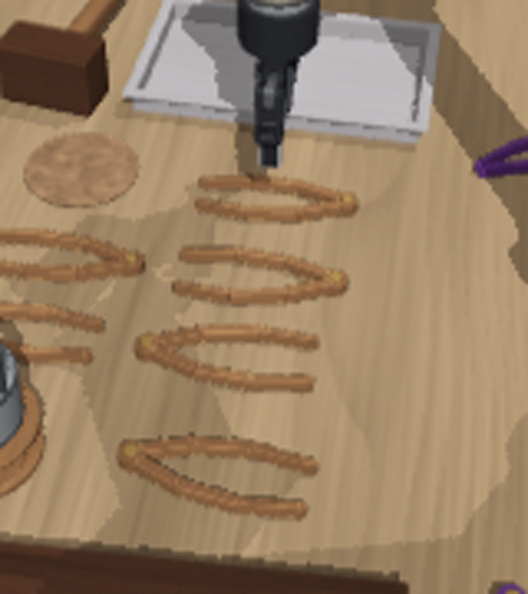

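View pics/t2.png

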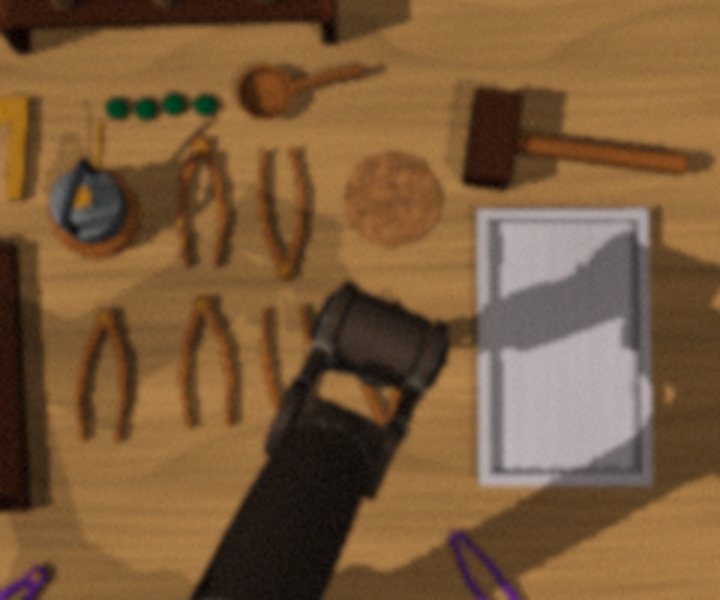

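The side view shows the gripper hovering over caliper 4, with its near fingertip at crop (270,160). Next I'll go lower and check the alignment.

jog_arm:
  plan: "0 -0.001 0.026 0 0 0 0;0 -0.001 0.056 0 0 0 0;0 -0.001 0.056 0 0 0 0;0 -0.001 0.056 0 0 0 0"

```text
time: 3.8
ee_pos: [0.4607, -0.164, 0.0441]
orientation: [1.0, 0.017, -0.001, -0.0]
ft_force: [0.4, -0.2, 0.2]
gripper_width: 0.0853
```

```bash
python3 -c "
from h import *
rows((.461,-.165,.023,2))
save('side','s3',(270,160,360,240),7)"
```

```text
now [ 0.4607 -0.164   0.0441] yaw 1.95 t 3.8 w 0.0853 F [ 0.4 -0.2  0.2]
(0.461, -0.165, 0.023, 2) [0.0003 0.001  0.0211] [-0.001  0.001 -0.001] n 1
```

View pics/s3.png

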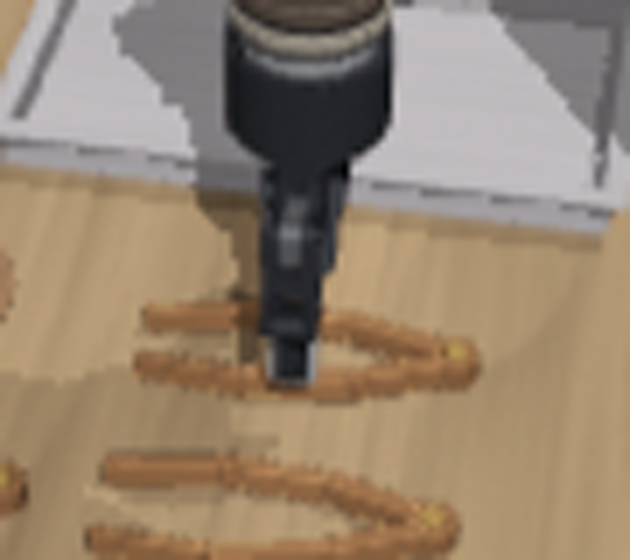

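```bash
python3 -c "
from h import *
f=lambda u,v:(u/7+270,v/7+160)
for p,z in (((300,400),.005),((300,300),.012),((290,383),.032),((290,383),.025)): print(p,z,unproj('side',f(*p),z))
for z in (.044,.032,.02): print(proj('side',(.4607,-.164+.0427,z)),proj('side',(.4607,-.164+.057,z)))
print(f(290,383))
"
```

```text
(300, 400) 0.005 [ 0.45482176 -0.13120361  0.005     ]
(300, 300) 0.012 [ 0.46438104 -0.19516735  0.012     ]
(290, 383) 0.032 [ 0.45709887 -0.11277342  0.032     ]
(290, 383) 0.025 [ 0.45818118 -0.12042212  0.025     ]
[310.75710247 210.08392463] [310.08396585 213.00915195]
[310.72361357 212.85298566] [310.05438261 215.7839532 ]
[310.69053602 215.58803473] [310.02516585 218.52437875]
(311.42857142857144, 214.71428571428572)
```

jog_arm:
  plan: "0 0.001 0.01 0 0 0 0;0 0.001 0.021 0 0 0 0;0 0.001 0.021 0 0 0 0;0 0.001 0.021 0 0 0 0"

```text
time: 4.25
ee_pos: [0.461, -0.1646, 0.0229]
orientation: [1.0, 0.017, -0.0, -0.0]
ft_force: [-0.2, 0.7, -0.8]
gripper_width: 0.0852
```

jog_arm:
  plan: "0 0 0 0 0 0 0.3;0 0 0 0 0 0 0.5;0 0 0 0 0 0 1;0 0 0 0 0 0 1;0 0 0 0 0 0 1;0 0 0 0 0 0 1;0 0 0 0 0 0 1;0 0 0 0 0 0 1;0 0 0 0 0 0 1;0 0 0 0 0 0 1"
  newtons: 25

```text
time: 5.25
ee_pos: [0.4627, -0.1654, 0.0246]
orientation: [1.0, 0.018, 0.001, 0.001]
ft_force: [-0.8, -0.7, 5.7]
gripper_width: 0.0411
```

```bash
python3 -c "
from h import *
rows((.461,-.165,.06,2))
save('side','s4',(270,160,360,240),7)"
```

```text
now [ 0.4627 -0.1654  0.0246] yaw 2.01 t 5.25 w 0.0411 F [-0.8 -0.7  5.7]
(0.461, -0.165, 0.06, 2) [-0.0016 -0.0004 -0.0354] [ 0.001 -0.003  0.   ] n 1
```

View pics/s4.png

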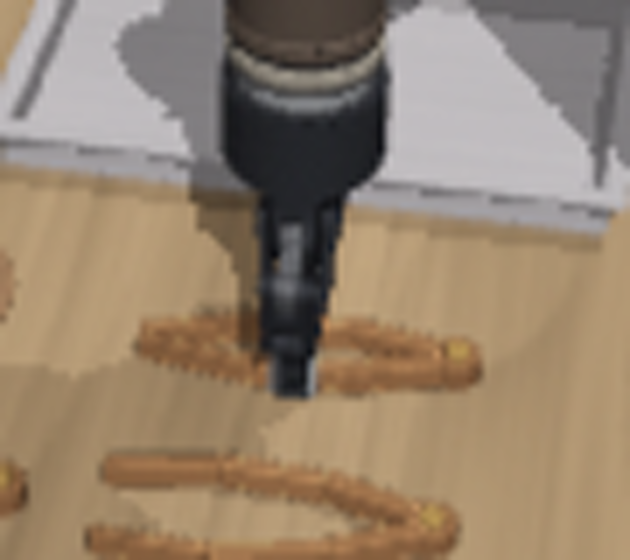

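It closed to 41 mm, so caliper 4 is free. Before carrying it I'll measure the tray and pan.

```bash
python3 - <<'E'
from h import *
im=capture("side"); a=im[300:400,190:370]; cv2.imwrite("pics/tr_s.png",cv2.resize(a,None,fx=4.4,fy=4.4,interpolation=cv2.INTER_CUBIC)[:,:,::-1])
t=capture("top"); a=t[160:270,145:215]; b=t[150:260,350:425]
a=cv2.resize(a,None,fx=5,fy=5,interpolation=cv2.INTER_CUBIC);b=cv2.resize(b,None,fx=5,fy=5,interpolation=cv2.INTER_CUBIC)
a=cv2.convertScaleAbs(a,alpha=2.5)
cv2.imwrite("pics/tr_t.png",np.hstack([a,b])[:,:,::-1])
b=im[140:200,255:375]; cv2.imwrite("pics/pn_s.png",cv2.resize(b,None,fx=6,fy=6,interpolation=cv2.INTER_CUBIC)[:,:,::-1])
E
```

```text
(no output)
```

View pics/tr_t.png

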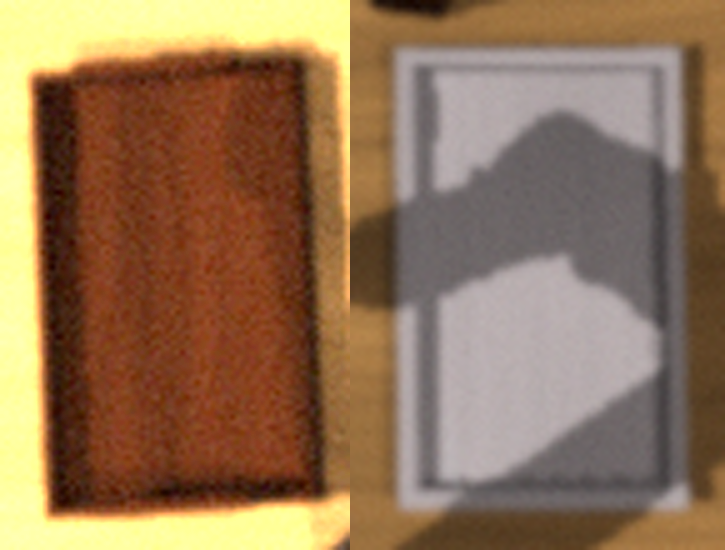

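View pics/tr_s.png

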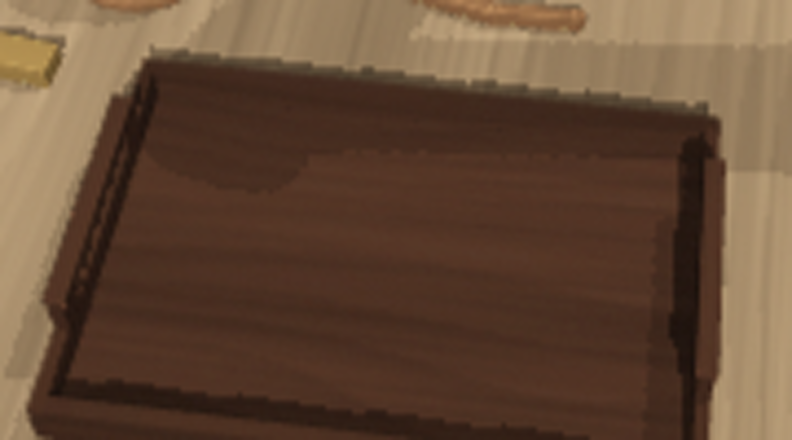

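View pics/pn_s.png

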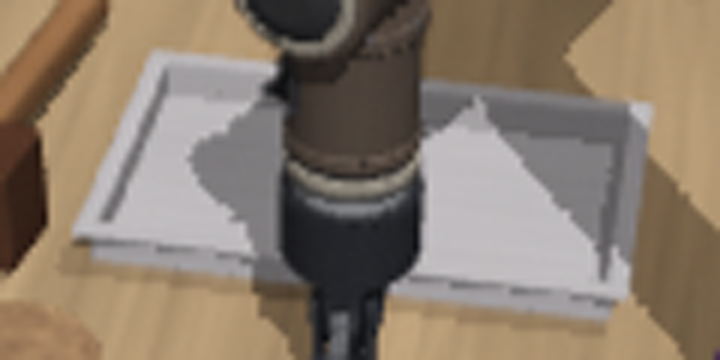

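```bash
python3 - <<'E'
from h import *
np.set_printoptions(precision=3,suppress=True)
def show(n,c,pts,z):
    P=np.array([unproj(c,p,z)[:2] for p in pts]); print(n,c,P.mean(0),"sizes",np.linalg.norm(P-np.roll(P,-1,0),axis=1), "dir", [np.degrees(np.arctan2(*(P[i]-P[j])[::-1])) for i,j in((0,3),(1,2))])
f=lambda u,v,s,o:((u+.5)/s-.5+o[0],(v+.5)/s-.5+o[1])
show("tray","top",[f(*p,5,(145,160)) for p in((35,76),(303,60),(325,497),(50,513))],.03)
show("pan","top",[f(*p,5,(350,150)) for p in((45,47),(333,47),(338,508),(48,508))],.026)
show("pan","side",[f(*p,6,(255,140)) for p in((75,236),(152,50),(651,103),(629,297))],.026)
show("trayinner near-floor?","side",[f(*p,4.4,(190,300)) for p in((38,405),(152,62),(718,118),(700,460))],.03)
E
```

```text
tray top [0.457 0.367] sizes [0.198 0.32  0.2   0.32 ] dir [np.float64(1.9507934606082822), np.float64(2.3784272019735067)]
pan top [ 0.48 -0.39] sizes [0.21  0.336 0.209 0.336] dir [np.float64(-1.4806650481637196), np.float64(-1.7435245617537691)]
pan side [ 0.477 -0.387] sizes [0.211 0.335 0.208 0.334] dir [np.float64(-0.8482537684348693), np.float64(-1.3834359473638962)]
trayinner near-floor? side [0.455 0.371] sizes [0.192 0.321 0.183 0.319] dir [np.float64(3.9439339435655825), np.float64(2.3444573255076864)]
```

```bash
python3 -c "
from h import *
rows((.461,-.165,.1,2),(.407,.321,.1,2),(.407,.321,.034,2))"
```

```text
now [ 0.4627 -0.1655  0.0246] yaw 2.01 t 5.4 w 0.041 F [-0.7 -0.7  5.5]
(0.461, -0.165, 0.1, 2) [-0.0015 -0.0004 -0.0754] [ 0.001 -0.003  0.   ] n 2
(0.407, 0.321, 0.1, 2) [-0.0385 -0.488  -0.0762] [ 0.001 -0.003  0.   ] n 10
(0.407, 0.321, 0.034, 2) [-0.0386 -0.4881 -0.0102] [ 0.001 -0.003  0.   ] n 10
```

jog_arm:
  plan: "0 0 -0.03 0 0 0 1;0 0 -0.075 0 0 0 1;0 0 -0.075 0 0 0 1;-0.038 -0.488 -0.076 0 0 0 1;-0.038 -0.488 -0.076 0 0 0 1;-0.038 -0.488 -0.076 0 0 0 1;-0.038 -0.488 -0.076 0 0 0 1;-0.038 -0.488 -0.076 0 0 0 1;-0.038 -0.488 -0.076 0 0 0 1;-0.038 -0.488 -0.076 0 0 0 1;-0.038 -0.488 -0.076 0 0 0 1;-0.038 -0.488 -0.076 0 0 0 1;-0.038 -0.488 -0.076 0 0 0 1;-0.038 -0.488 -0.076 0 0 0 1;-0.038 -0.488 -0.076 0 0 0 1;-0.038 -0.488 -0.076 0 0 0 1"
  newtons: 45

```text
time: 7.0
ee_pos: [0.4057, 0.3203, 0.0985]
orientation: [1.0, 0.017, -0.001, 0.001]
ft_force: [-0.1, -0.2, -1.4]
gripper_width: 0.0399
```

```bash
python3 -c "
from h import *
rows((.407,.321,.034,2))
save('side','s5',(170,150,410,400),2.3)"
```

```text
now [0.4057 0.3203 0.0985] yaw 1.97 t 7.0 w 0.0399 F [-0.1 -0.2 -1.4]
(0.407, 0.321, 0.034, 2) [ 0.0014 -0.0008  0.0645] [ 0.002  0.002 -0.001] n 2
```

View pics/s5.png

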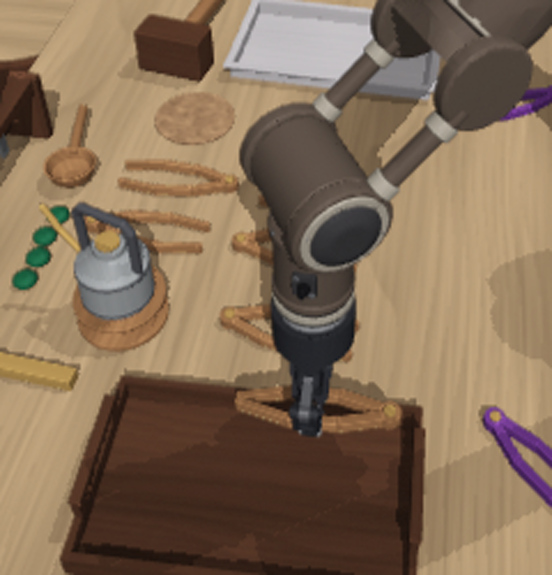

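The caliper is held closed over the tray, at crop (310,405).

jog_arm:
  plan: "0.002 0 0.03 0 0 0 1;0.002 0 0.055 0 0 0 1;0.002 0 0.064 0 0 0 1;0.002 0 0.064 0 0 0 1;0.002 0 0.064 0 0 0 1;0.002 0 0.064 0 0 0 0.42;0.002 0 0.064 0 0 0 0.42;0.002 0 0.064 0 0 0 0.42;0.002 0 0.064 0 0 0 0.42;0.002 0 0.03 0 0 0 0.42;0.002 0 -0.01 0 0 0 0.3;0.002 0 -0.02 0 0 0 0;0.002 0 -0.02 0 0 0 0"

```text
time: 8.35
ee_pos: [0.41, 0.3228, 0.1216]
orientation: [1.0, 0.018, 0.002, -0.001]
ft_force: [0.5, -0.1, -0.1]
gripper_width: 0.0849
```

```bash
python3 -c "
from h import *
rows((.458,-.053,.1,2),(.458,-.053,.025,2))
save('side','s6',(190,170,410,400),2.5)"
```

```text
now [0.41   0.3228 0.1216] yaw 2.01 t 8.35 w 0.0849 F [ 0.5 -0.1 -0.1]
(0.458, -0.053, 0.1, 2) [0.0347 0.3773 0.0207] [-0.003 -0.005  0.   ] n 8
(0.458, -0.053, 0.025, 2) [0.0344 0.3776 0.0957] [-0.003 -0.005  0.   ] n 8
```

View pics/s6.png

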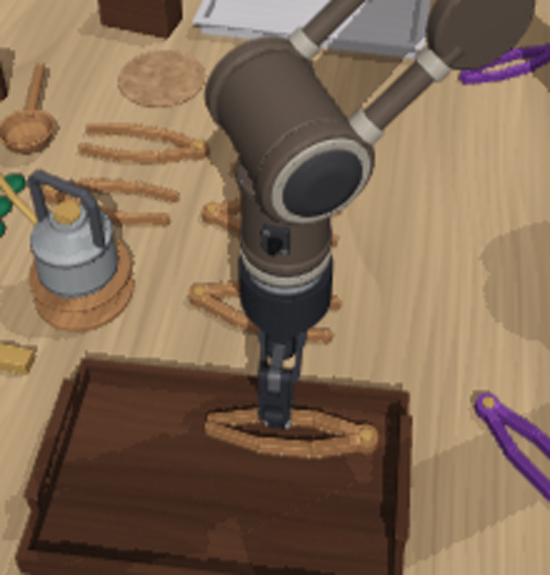

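Released inside the tray. Next is caliper 1.

```bash
python3 -c "
from h import *
rows((.457,.172,.1,-4),(.457,.172,.045,-4))"
```

```text
now [0.4087 0.322  0.1199] yaw 2.0 t 8.4 w 0.0851 F [-0.5  0.2  0. ]
(0.457, 0.172, 0.1, -4) [0.043  0.1516 0.0198] [-0.001 -0.001  0.105] n 4
(0.457, 0.172, 0.045, -4) [0.0429 0.1516 0.0748] [-0.001 -0.001  0.105] n 4
```

jog_arm:
  plan: "0.043 0.152 0.02 0 0 0.105 0;0.043 0.152 0.02 0 0 0.105 0;0.043 0.152 0.02 0 0 0.105 0;0.043 0.152 0.02 0 0 0.105 0;0.043 0.152 0.075 0 0 0.105 0;0.043 0.152 0.075 0 0 0.105 0;0.043 0.152 0.075 0 0 0.105 0"

```text
time: 9.1
ee_pos: [0.4533, 0.1707, 0.0416]
orientation: [0.999, -0.035, -0.004, 0.001]
ft_force: [0.7, -0.5, 0.4]
gripper_width: 0.0855
```

```bash
python3 -c "
from h import *
rows((.457,.172,.025,-4))
save('side','s7',(190,200,350,330),4.8)"
```

```text
now [0.4533 0.1707 0.0416] yaw -4.01 t 9.1 w 0.0855 F [ 0.7 -0.5  0.4]
(0.457, 0.172, 0.025, -4) [ 0.0037 -0.0015  0.0165] [ 0.002  0.007 -0.   ] n 1
```

View pics/s7.png

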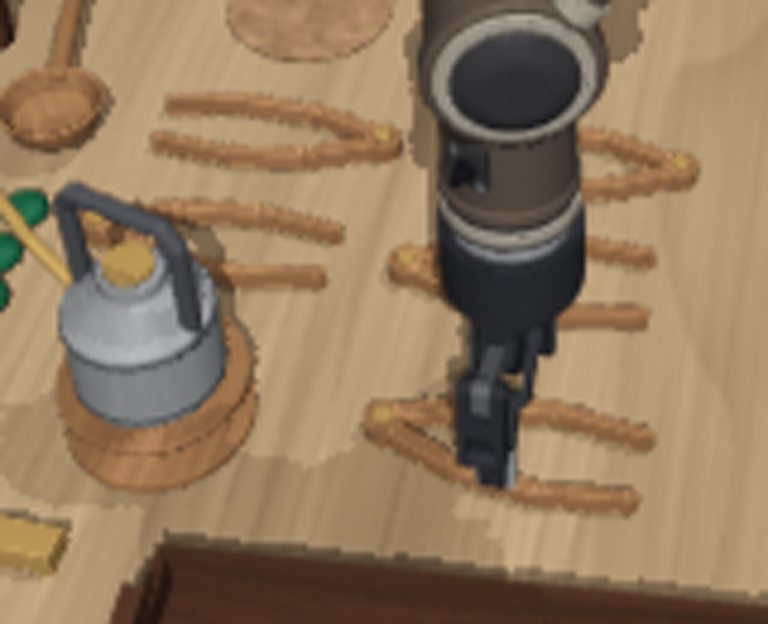

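```bash
cat >> h.py <<'E'
def cal(c,s,o,rv,t1,t2,n1=None,f1=None,sh=True):
    f=lambda p:((p[0]+.5)/s-.5+o[0],(p[1]+.5)/s-.5+o[1])
    r=unproj(c,f(rv),.013)[:2]; a=unproj(c,f(t1),.010)[:2]; b=unproj(c,f(t2),.010)[:2]
    m=(a+b)/2-r; L=np.linalg.norm(m); print(c,"rivet",np.round(r,3),"len",round(L,3),"gap",round(np.linalg.norm(a-b),3),"yaw",round(np.degrees(np.arctan2(m[1],m[0])),1),"bow",np.round(r+.075*m/L,3))
    for p,z in ((n1,.005),(f1,.012)):
        if p: print("   edge",np.round(unproj(c,f(p),z),3))
E
python3 -c "
from h import *
cal('side',4.8,(190,200),(382,413),(648,437),(632,499),(490,488),(530,402))"
```

```text
side rivet [0.531 0.17 ] len 0.15 gap 0.043 yaw 175.3 bow [0.456 0.176]
   edge [0.462 0.205 0.005]
   edge [0.449 0.148 0.012]
```

jog_arm:
  plan: "0.003 -0.004 0.004 0 0 0 0;0.003 -0.004 0.016 0 0 0 0;0.003 -0.004 0.016 0 0 0 0;0.003 -0.004 0.016 0 0 0 0.3;0.003 -0.004 0.016 0 0 0 0.6;0.003 -0.004 0.016 0 0 0 1;0.003 -0.004 0.016 0 0 0 1;0.003 -0.004 0.016 0 0 0 1;0.003 -0.004 0.016 0 0 0 1;0.003 -0.004 0.016 0 0 0 1;0.003 -0.004 0.016 0 0 0 1;0.003 -0.004 0.016 0 0 0 1"
  newtons: 30

```text
time: 10.35
ee_pos: [0.4609, 0.1754, 0.0296]
orientation: [0.999, -0.035, 0.001, -0.0]
ft_force: [-0.3, 0.0, 7.2]
gripper_width: 0.0403
```

```bash
python3 -c "
from h import *
save('side','s8',(190,200,350,330),4.8)
rows((.457,.175,.08,-4))"
```

```text
now [0.461  0.1754 0.0296] yaw -4.02 t 10.4 w 0.0405 F [-1.1  1.   6.1]
(0.457, 0.175, 0.08, -4) [-0.0038  0.0006 -0.0504] [-0.001 -0.002 -0.   ] n 2
```

View pics/s8.png

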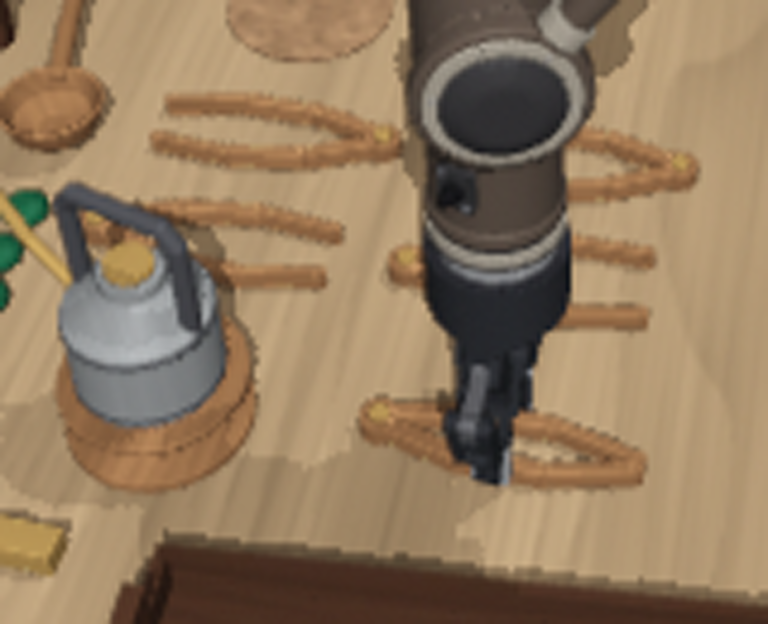

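Closed to 40 mm, so caliper 1 is free too. It goes to the tray's +x half.

```bash
python3 -c "
from h import *
rows((.461,.175,.1,-4),(.511,.373,.1,2),(.511,.373,.039,2))"
```

```text
now [0.461  0.1754 0.0296] yaw -4.02 t 10.4 w 0.0405 F [-1.1  1.   6.1]
(0.461, 0.175, 0.1, -4) [ 0.0002  0.0003 -0.0704] [-0.001 -0.002 -0.   ] n 2
(0.511, 0.373, 0.1, 2) [ 0.0362 -0.2007 -0.0701] [-0.001 -0.002 -0.105] n 5
(0.511, 0.373, 0.039, 2) [ 0.0361 -0.2006 -0.0091] [-0.001 -0.002 -0.105] n 5
```

jog_arm:
  plan: "0 0 -0.03 0 0 0 1;0 0 -0.075 0 0 0 1;0 0 -0.075 0 0 0 1;0.036 -0.2 -0.075 0 0 -0.105 1;0.036 -0.2 -0.075 0 0 -0.105 1;0.036 -0.2 -0.075 0 0 -0.105 1;0.036 -0.2 -0.075 0 0 -0.105 1;0.036 -0.2 -0.075 0 0 -0.105 1;0.036 -0.2 -0.075 0 0 -0.105 1;0.036 -0.2 -0.075 0 0 -0.105 1;0.036 -0.2 -0.075 0 0 -0.105 1;0.036 -0.2 -0.075 0 0 -0.105 1"
  newtons: 45

```text
time: 11.6
ee_pos: [0.5096, 0.3705, 0.1031]
orientation: [1.0, 0.017, -0.0, 0.0]
ft_force: [0.4, 0.1, -0.6]
gripper_width: 0.0397
```

```bash
python3 -c "
from h import *
rows((.511,.373,.036,2))
save('side','s9',(190,170,410,400),2.5)"
```

```text
now [0.5096 0.3705 0.1031] yaw 1.91 t 11.6 w 0.0397 F [ 0.4  0.1 -0.6]
(0.511, 0.373, 0.036, 2) [ 0.0016 -0.0025  0.0671] [ 0.001  0.001 -0.002] n 2
```

View pics/s9.png

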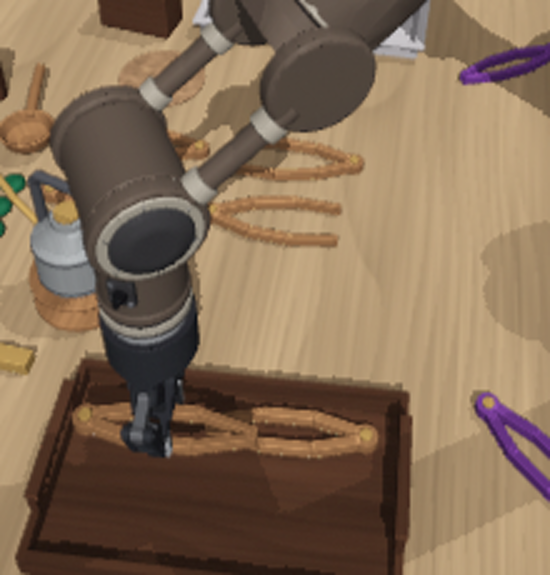

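jog_arm:
  plan: "0.001 -0.003 0.03 0 0 0 1;0.001 -0.003 0.055 0 0 0 1;0.001 -0.003 0.067 0 0 0 1;0.001 -0.003 0.067 0 0 0 1;0.001 -0.003 0.067 0 0 0 1;0.001 -0.003 0.067 0 0 0 0.42;0.001 -0.003 0.067 0 0 0 0.42;0.001 -0.003 0.067 0 0 0 0.42;0.001 -0.003 0.067 0 0 0 0.42;0.001 -0.003 0.03 0 0 0 0.42;0.001 -0.003 -0.01 0 0 0 0.3;0.001 -0.003 -0.01 0 0 0 0;0.001 -0.003 -0.01 0 0 0 0"

```text
time: 12.95
ee_pos: [0.5118, 0.3757, 0.1151]
orientation: [1.0, 0.017, 0.002, -0.001]
ft_force: [-0.6, -0.6, 0.9]
gripper_width: 0.0848
```

```bash
python3 -c "
from h import *
rows((.469,.048,.1,1.5),(.469,.048,.045,1.5))
save('side','s10',(190,170,410,400),2.5)"
```

```text
now [0.5118 0.3757 0.1151] yaw 2.0 t 12.95 w 0.0848 F [-0.6 -0.6  0.9]
(0.469, 0.048, 0.1, 1.5) [-0.0543  0.3261  0.0143] [-0.002 -0.003  0.009] n 7
(0.469, 0.048, 0.045, 1.5) [-0.0544  0.3262  0.0693] [-0.002 -0.003  0.009] n 7
```

View pics/s10.png

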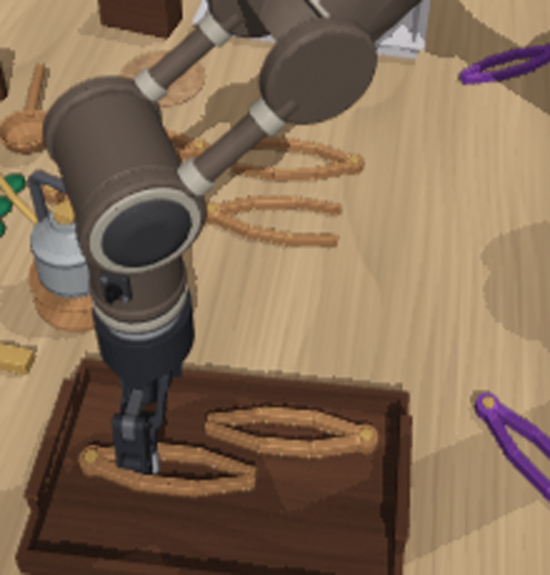

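Both lie in the tray. Next is caliper 2.

jog_arm:
  plan: "-0.054 0.326 0.014 0 0 0.009 0;-0.054 0.326 0.014 0 0 0.009 0;-0.054 0.326 0.014 0 0 0.009 0;-0.054 0.326 0.014 0 0 0.009 0;-0.054 0.326 0.014 0 0 0.009 0;-0.054 0.326 0.014 0 0 0.009 0;-0.054 0.326 0.014 0 0 0.009 0;-0.054 0.326 0.069 0 0 0.009 0;-0.054 0.326 0.069 0 0 0.009 0;-0.054 0.326 0.069 0 0 0.009 0;-0.054 0.326 0.069 0 0 0.009 0"

```text
time: 14.1
ee_pos: [0.4684, 0.0478, 0.0447]
orientation: [1.0, 0.013, 0.0, -0.0]
ft_force: [0.0, -0.3, -0.1]
gripper_width: 0.0851
```

```bash
python3 -c "
from h import *
rows((.469,.048,.025,1.5))
save('side','s11',(190,200,350,330),4.8)"
```

```text
now [0.4684 0.0478 0.0447] yaw 1.53 t 14.1 w 0.0851 F [ 0.  -0.3 -0.1]
(0.469, 0.048, 0.025, 1.5) [ 0.0006 -0.0002  0.0197] [-0.    -0.     0.001] n 1
```

View pics/s11.png

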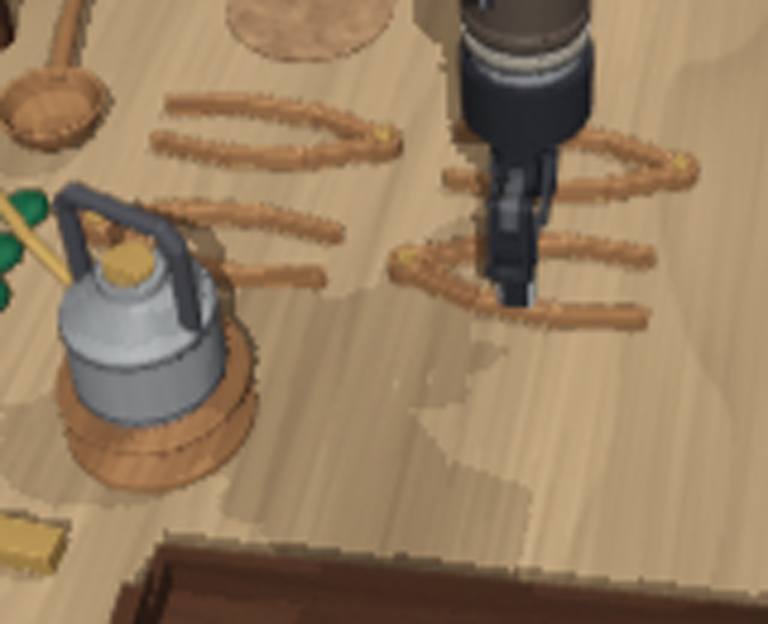

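```bash
python3 -c "
from h import *
cal('side',4.8,(190,200),(407,260),(652,257),(646,318),(520,320),(540,233))
cal('side',4.8,(190,200),(682,163),(465,130),(448,180),(560,203),(590,125))
cal('side',4.8,(190,200),(384,134),(170,101),(155,140),(270,170),(270,95))"
```

```text
side rivet [0.542 0.054] len 0.15 gap 0.049 yaw -178.4 bow [0.468 0.052]
   edge [0.467 0.084 0.005]
   edge [0.466 0.018 0.012]
side rivet [ 0.384 -0.057] len 0.148 gap 0.047 yaw 4.9 bow [ 0.459 -0.05 ]
   edge [ 0.458 -0.016  0.005]
   edge [ 0.449 -0.084  0.012]
side rivet [ 0.582 -0.052] len 0.15 gap 0.038 yaw 2.9 bow [ 0.657 -0.049]
   edge [ 0.65  -0.016  0.005]
   edge [ 0.667 -0.078  0.012]
```

jog_arm:
  plan: "0 -0.003 0.004 0 0 0 0;0 -0.003 0.019 0 0 0 0;0 -0.003 0.019 0 0 0 0;0 -0.003 0.019 0 0 0 0.3;0 -0.003 0.019 0 0 0 0.6;0 -0.003 0.019 0 0 0 1;0 -0.003 0.019 0 0 0 1;0 -0.003 0.019 0 0 0 1;0 -0.003 0.019 0 0 0 1;0 -0.003 0.019 0 0 0 1;0 -0.003 0.019 0 0 0 1;0 -0.003 0.019 0 0 0 1"
  newtons: 30

```text
time: 15.35
ee_pos: [0.4687, 0.0506, 0.0268]
orientation: [1.0, 0.013, 0.0, -0.0]
ft_force: [-2.1, 0.3, 6.0]
gripper_width: 0.0628
```

```bash
python3 -c "
from h import *
save('side','s12',(190,200,350,330),4.8)
rows((.457,.175,.08,-4))"
```

```text
now [0.4687 0.0506 0.0268] yaw 1.49 t 15.4 w 0.0629 F [-3.   0.4  7.7]
(0.457, 0.175, 0.08, -4) [-0.0084 -0.1247 -0.0532] [-0.    -0.001  0.096] n 3
```

View pics/s12.png

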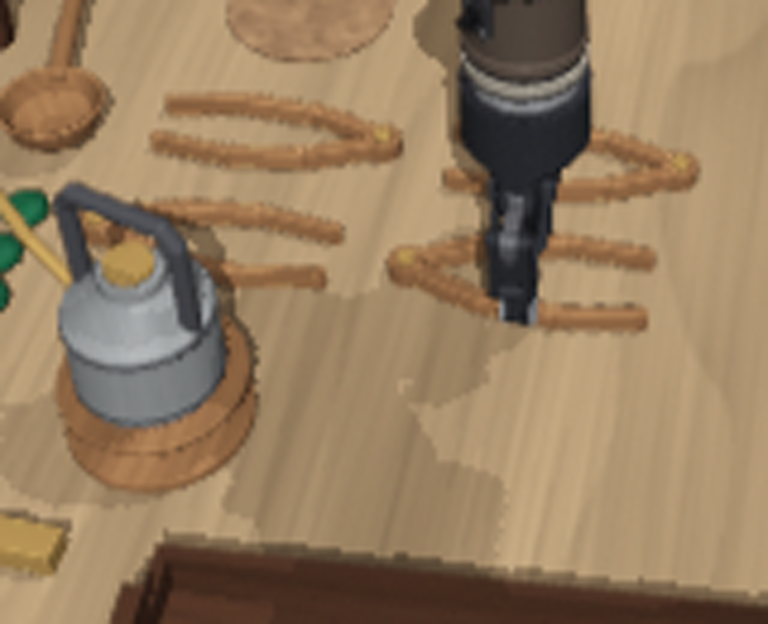

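It stayed at 63 mm, so caliper 2 is seized and goes to the pan.

```bash
python3 -c "
from h import *
rows((.469,.05,.1,1.5),(.529,-.354,.1,-1.3),(.529,-.354,.031,-1.3))"
```

```text
now [0.4687 0.0506 0.0268] yaw 1.49 t 15.4 w 0.0629 F [-3.   0.4  7.7]
(0.469, 0.05, 0.1, 1.5) [ 0.0003  0.0006 -0.0732] [-0.    -0.001 -0.   ] n 2
(0.529, -0.354, 0.1, -1.3) [ 0.0498  0.406  -0.0732] [-0.    -0.001  0.049] n 9
(0.529, -0.354, 0.031, -1.3) [ 0.0498  0.406  -0.0042] [-0.    -0.001  0.049] n 9
```

jog_arm:
  plan: "0 0 -0.03 0 0 0 1;0 0 -0.075 0 0 0 1;0 0 -0.075 0 0 0 1;0.05 0.406 -0.075 0 0 0.049 1;0.05 0.406 -0.075 0 0 0.049 1;0.05 0.406 -0.075 0 0 0.049 1;0.05 0.406 -0.075 0 0 0.049 1;0.05 0.406 -0.075 0 0 0.049 1;0.05 0.406 -0.075 0 0 0.049 1;0.05 0.406 -0.075 0 0 0.049 1;0.05 0.406 -0.075 0 0 0.049 1;0.05 0.406 -0.075 0 0 0.049 1;0.05 0.406 -0.075 0 0 0.049 1;0.05 0.406 -0.075 0 0 0.049 1;0.05 0.406 -0.075 0 0 0.049 1"
  newtons: 50

```text
time: 16.9
ee_pos: [0.5279, -0.3519, 0.0996]
orientation: [1.0, -0.011, -0.001, -0.001]
ft_force: [0.1, -0.1, -0.7]
gripper_width: 0.0605
```

```bash
python3 -c "
from h import *
save('side','s13',(160,120,400,320),3.2)
rows((.529,-.354,.031,-1.3))"
```

```text
now [ 0.5281 -0.352   0.0998] yaw -1.22 t 16.95 w 0.0607 F [ 0.1 -0.1 -0.7]
(0.529, -0.354, 0.031, -1.3) [0.001  0.0021 0.0688] [-0.001  0.001  0.001] n 2
```

View pics/s13.png

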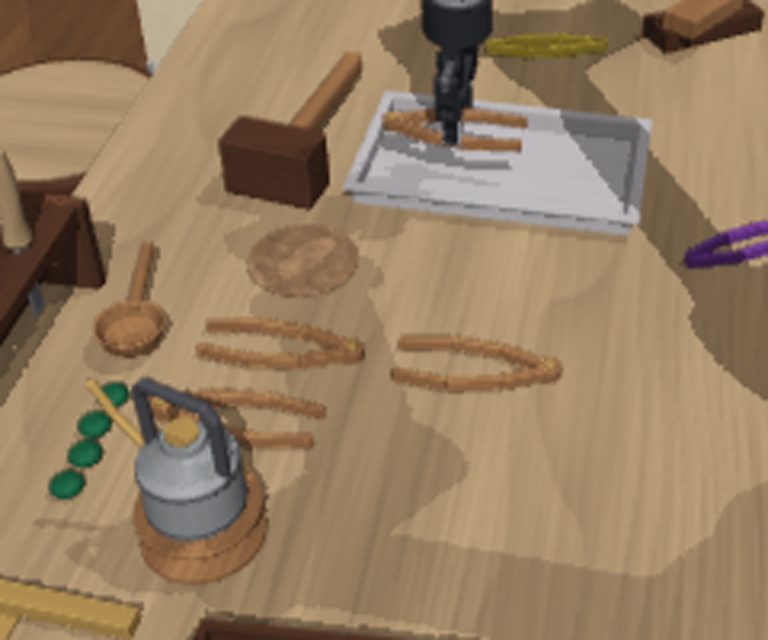

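jog_arm:
  plan: "0.001 0.002 0.03 0 0 0 1;0.001 0.002 0.055 0 0 0 1;0.001 0.002 0.069 0 0 0 1;0.001 0.002 0.069 0 0 0 1;0.001 0.002 0.069 0 0 0 1;0.001 0.002 0.069 0 0 0 0.15;0.001 0.002 0.069 0 0 0 0.15;0.001 0.002 0.069 0 0 0 0.15;0.001 0.002 0.069 0 0 0 0.15;0.001 0.002 0.04 0 0 0 0.15;0.001 0.002 0 0 0 0 0.1;0.001 0.002 0 0 0 0 0;0.001 0.002 0 0 0 0 0"

```text
time: 18.25
ee_pos: [0.5305, -0.3572, 0.1022]
orientation: [1.0, -0.012, 0.001, 0.001]
ft_force: [-0.1, 0.5, -0.2]
gripper_width: 0.0854
```

```bash
python3 -c "
from h import *
save('side','s14',(160,120,400,320),3.2)
rows((.458,-.053,.1,3),(.458,-.053,.045,3))"
```

```text
now [ 0.5294 -0.3563  0.1005] yaw -1.34 t 18.3 w 0.0854 F [-1.4 -0.7 -0.4]
(0.458, -0.053, 0.1, 3) [-0.0784 -0.3015  0.0004] [ 0.    -0.    -0.076] n 7
(0.458, -0.053, 0.045, 3) [-0.0784 -0.3015  0.0554] [ 0.    -0.    -0.076] n 7
```

View pics/s14.png

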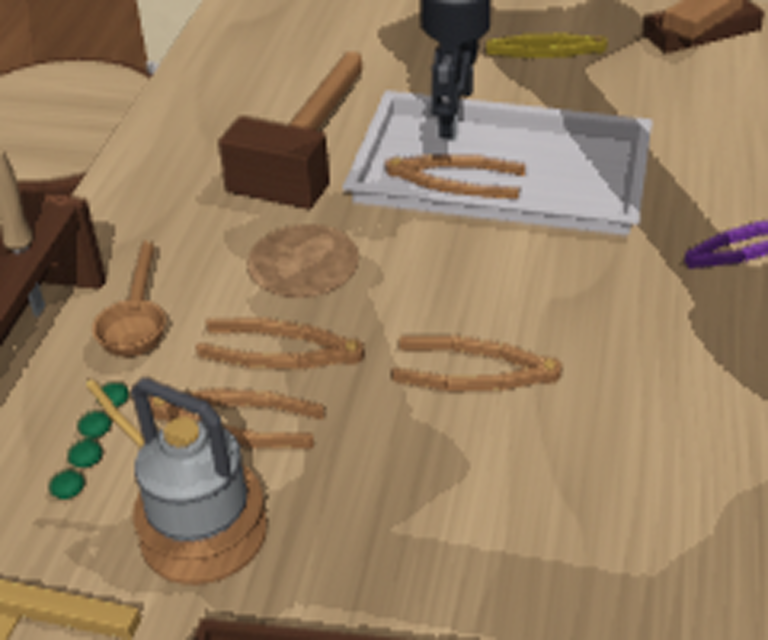

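Caliper 2 is in the pan. Next is caliper 3.

jog_arm:
  plan: "-0.078 -0.3 0 0 0 -0.076 0;-0.078 -0.3 0 0 0 -0.076 0;-0.078 -0.3 0 0 0 -0.076 0;-0.078 -0.3 0 0 0 -0.076 0;-0.078 -0.3 0 0 0 -0.076 0;-0.078 -0.3 0 0 0 -0.076 0;-0.078 -0.3 0 0 0 -0.076 0;-0.078 -0.303 0.055 0 0 -0.076 0;-0.078 -0.303 0.055 0 0 -0.076 0;-0.078 -0.303 0.055 0 0 -0.076 0;-0.078 -0.303 0.055 0 0 -0.076 0"

```text
time: 19.4
ee_pos: [0.4593, -0.0523, 0.0459]
orientation: [1.0, 0.026, 0.0, 0.0]
ft_force: [0.9, -0.2, 0.5]
gripper_width: 0.0853
```

```bash
python3 -c "
from h import *
save('side','s15',(190,190,350,320),4.8)
rows((.458,-.052,.025,3))"
```

```text
now [ 0.46   -0.0525  0.0465] yaw 2.96 t 19.45 w 0.0851 F [ 0.4 -0.5 -0.1]
(0.458, -0.052, 0.025, 3) [-0.002  -0.0006  0.0215] [ 0.001 -0.003 -0.001] n 1
```

View pics/s15.png

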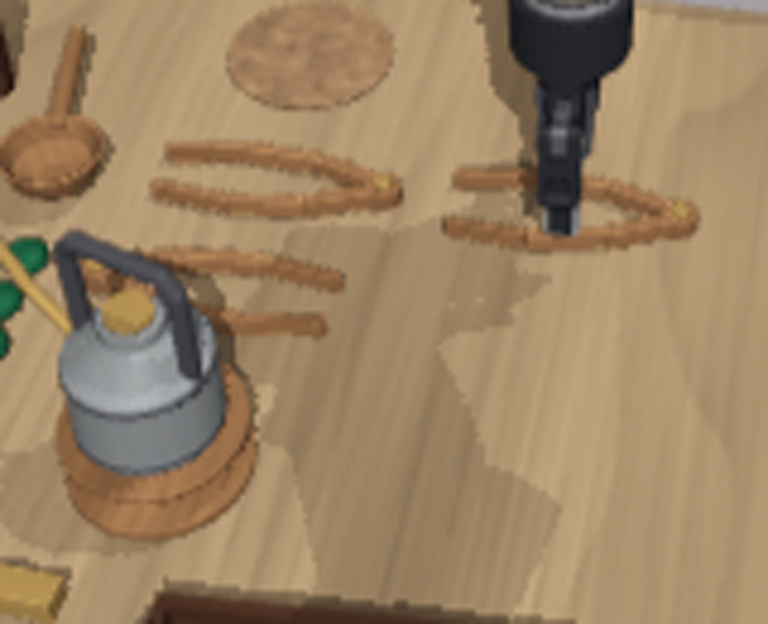

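Aligned the same way as before. Closing.

jog_arm:
  plan: "-0.001 -0.001 0.004 0 0 0 0;-0.001 -0.001 0.02 0 0 0 0;-0.001 -0.001 0.02 0 0 0 0;-0.001 -0.001 0.02 0 0 0 0.3;-0.001 -0.001 0.02 0 0 0 0.6;-0.001 -0.001 0.02 0 0 0 1;-0.001 -0.001 0.02 0 0 0 1;-0.001 -0.001 0.02 0 0 0 1;-0.001 -0.001 0.02 0 0 0 1;-0.001 -0.001 0.02 0 0 0 1;-0.001 -0.001 0.02 0 0 0 1;-0.001 -0.001 0.02 0 0 0 1"
  newtons: 30

```text
time: 20.65
ee_pos: [0.4582, -0.0509, 0.0268]
orientation: [1.0, 0.026, 0.001, 0.0]
ft_force: [-1.9, -0.8, 6.2]
gripper_width: 0.0602
```

```bash
python3 -c "
from h import *
save('side','s16',(190,190,350,320),4.8)
rows((.457,.175,.08,-4))"
```

```text
now [ 0.4582 -0.0509  0.0268] yaw 3.03 t 20.7 w 0.0599 F [-2.2 -0.3  6.4]
(0.457, 0.175, 0.08, -4) [ 0.0108 -0.2256 -0.0533] [ 0.    -0.001  0.123] n 5
```

View pics/s16.png

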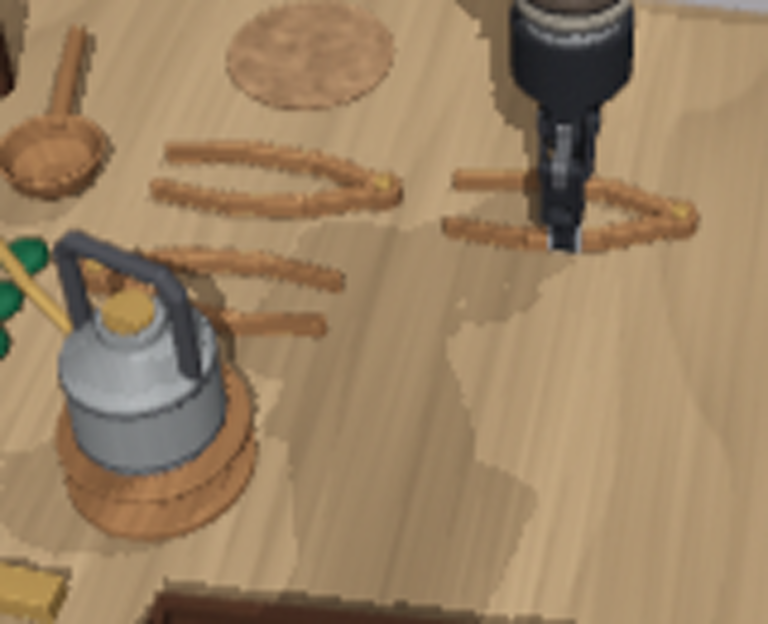

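Seized at 60 mm; it goes to the pan's -x half.

```bash
python3 -c "
from h import *
rows((.427,-.423,.1,-1.3),(.427,-.423,.031,-1.3))"
```

```text
now [ 0.4582 -0.0509  0.0268] yaw 3.03 t 20.7 w 0.0599 F [-2.2 -0.3  6.4]
(0.427, -0.423, 0.1, -1.3) [-0.0507  0.37   -0.0731] [ 0.    -0.001  0.075] n 8
(0.427, -0.423, 0.031, -1.3) [-0.0508  0.37   -0.0041] [ 0.    -0.001  0.075] n 8
```

jog_arm:
  plan: "0 0 -0.03 0 0 0 1;0 0 -0.075 0 0 0 1;0 0 -0.075 0 0 0 1;-0.051 0.37 -0.075 0 0 0.075 1;-0.051 0.37 -0.075 0 0 0.075 1;-0.051 0.37 -0.075 0 0 0.075 1;-0.051 0.37 -0.075 0 0 0.075 1;-0.051 0.37 -0.075 0 0 0.075 1;-0.051 0.37 -0.075 0 0 0.075 1;-0.051 0.37 -0.075 0 0 0.075 1;-0.051 0.37 -0.075 0 0 0.075 1;-0.051 0.37 -0.075 0 0 0.075 1;-0.051 0.37 -0.075 0 0 0.075 1;-0.051 0.37 -0.075 0 0 0.075 1"
  newtons: 50

```text
time: 22.1
ee_pos: [0.4257, -0.421, 0.0996]
orientation: [1.0, -0.011, -0.001, -0.001]
ft_force: [0.1, -0.2, -1.1]
gripper_width: 0.0578
```

```bash
python3 -c "
from h import *
save('side','s17',(160,120,400,320),3.2)
rows((.427,-.423,.031,-1.3))"
```

```text
now [ 0.4259 -0.4209  0.0997] yaw -1.2 t 22.15 w 0.0575 F [-0.   0.2 -0.5]
(0.427, -0.423, 0.031, -1.3) [0.0013 0.0022 0.0687] [-0.002  0.001  0.002] n 2
```

View pics/s17.png

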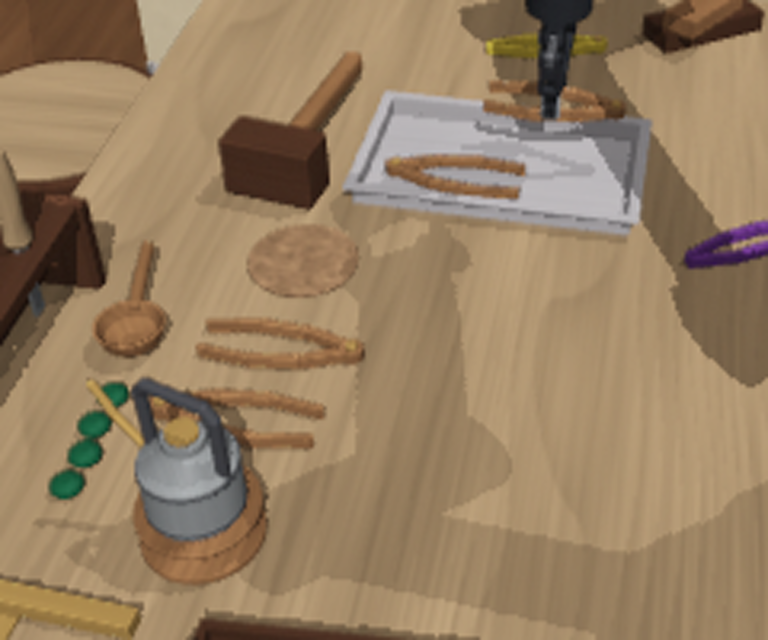

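jog_arm:
  plan: "0.001 0.002 0.03 0 0 0 1;0.001 0.002 0.055 0 0 0 1;0.001 0.002 0.069 0 0 0 1;0.001 0.002 0.069 0 0 0 1;0.001 0.002 0.069 0 0 0 1;0.001 0.002 0.069 0 0 0 0.18;0.001 0.002 0.069 0 0 0 0.18;0.001 0.002 0.069 0 0 0 0.18;0.001 0.002 0.069 0 0 0 0.18;0.001 0.002 0.04 0 0 0 0.18;0.001 0.002 0 0 0 0 0.1;0.001 0.002 0 0 0 0 0;0.001 0.002 0 0 0 0 0"

```text
time: 23.45
ee_pos: [0.4278, -0.4258, 0.1019]
orientation: [1.0, -0.011, 0.001, 0.001]
ft_force: [-1.1, 0.4, -1.2]
gripper_width: 0.0853
```

```bash
python3 -c "
from h import *
save('side','s18',(160,120,400,320),3.2)
rows((.655,-.052,.1,2),(.655,-.052,.045,2))"
```

```text
now [ 0.4269 -0.4247  0.1004] yaw -1.28 t 23.5 w 0.0854 F [-0.   0.6  0.1]
(0.655, -0.052, 0.1, 2) [ 0.2198 -0.3777  0.0004] [ 0.    -0.    -0.057] n 9
(0.655, -0.052, 0.045, 2) [ 0.2197 -0.3777  0.0554] [ 0.    -0.    -0.057] n 9
```

View pics/s18.png

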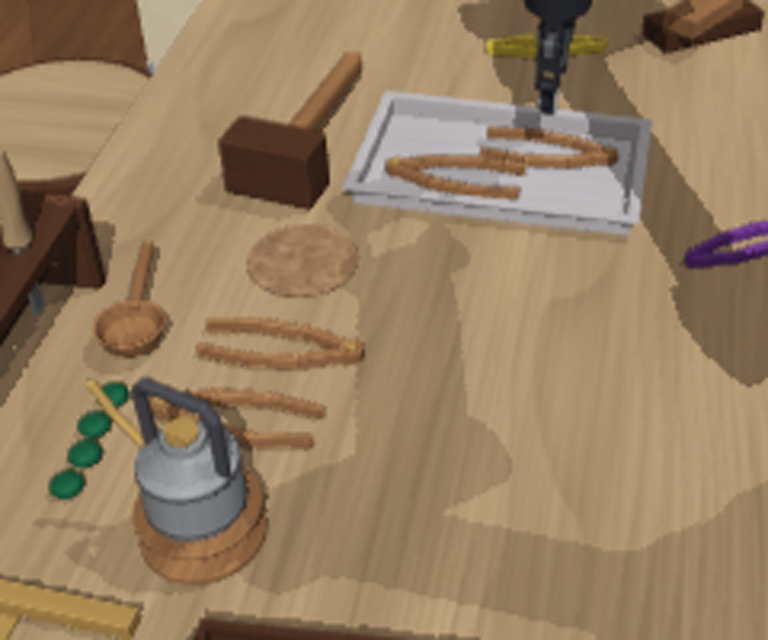

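jog_arm:
  plan: "0.1 -0.3 0 0 0 -0.057 0;0.1 -0.3 0 0 0 -0.057 0;0.1 -0.3 0 0 0 -0.057 0;0.1 -0.3 0 0 0 -0.057 0;0.22 -0.378 0 0 0 -0.057 0;0.22 -0.378 0 0 0 -0.057 0;0.22 -0.378 0 0 0 -0.057 0;0.22 -0.378 0 0 0 -0.057 0;0.22 -0.378 0 0 0 -0.057 0;0.22 -0.378 0 0 0 -0.057 0;0.22 -0.378 0 0 0 -0.057 0;0.22 -0.378 0.055 0 0 -0.057 0;0.22 -0.378 0.055 0 0 -0.057 0;0.22 -0.378 0.055 0 0 -0.057 0;0.22 -0.378 0.055 0 0 -0.057 0"

```text
time: 25.0
ee_pos: [0.6552, -0.0528, 0.046]
orientation: [1.0, 0.017, 0.0, 0.0]
ft_force: [1.2, 0.1, 1.0]
gripper_width: 0.0853
```

```bash
python3 -c "
from h import *
save('side','s19',(160,170,320,300),4.8)
rows((.655,-.05,.025,2))"
```

```text
now [ 0.6562 -0.0528  0.047 ] yaw 1.93 t 25.05 w 0.0853 F [-0.9  0.  -0.6]
(0.655, -0.05, 0.025, 2) [-0.0012 -0.0028  0.022 ] [ 0.    -0.002 -0.001] n 1
```

View pics/s19.png

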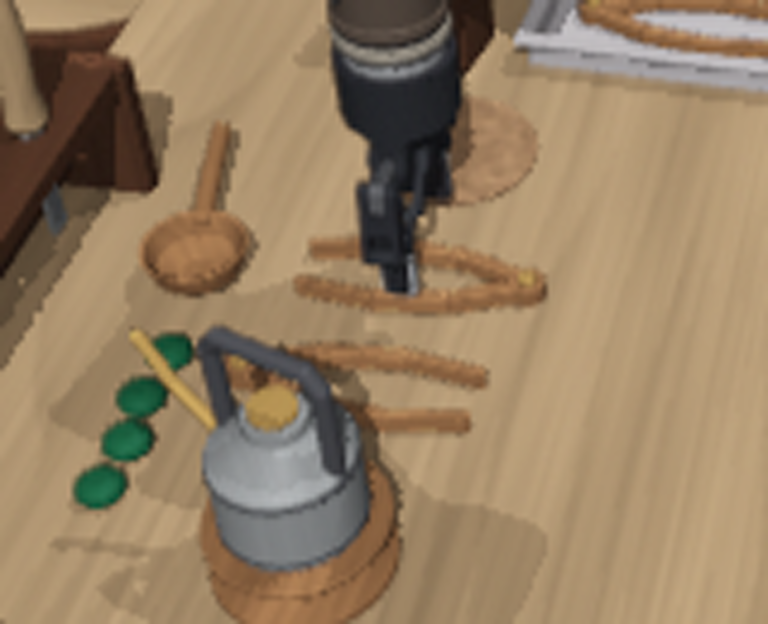

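jog_arm:
  plan: "-0.001 -0.002 0.004 0 0 0 0;-0.001 -0.002 0.02 0 0 0 0;-0.001 -0.002 0.02 0 0 0 0;-0.001 -0.002 0.02 0 0 0 0.3;-0.001 -0.002 0.02 0 0 0 0.6;-0.001 -0.002 0.02 0 0 0 1;-0.001 -0.002 0.02 0 0 0 1;-0.001 -0.002 0.02 0 0 0 1;-0.001 -0.002 0.02 0 0 0 1;-0.001 -0.002 0.02 0 0 0 1;-0.001 -0.002 0.02 0 0 0 1;-0.001 -0.002 0.02 0 0 0 1"
  newtons: 30

```text
time: 26.25
ee_pos: [0.6561, -0.0499, 0.0272]
orientation: [1.0, 0.017, 0.002, 0.0]
ft_force: [0.5, 0.5, 5.6]
gripper_width: 0.0406
```

```bash
python3 -c "
from h import *
save('side','s20',(160,170,320,300),4.8)
rows((.655,-.05,.1,2),(.408,.408,.1,2))"
```

```text
now [ 0.6562 -0.0499  0.0273] yaw 1.99 t 26.3 w 0.0408 F [ 0.1 -0.   5.4]
(0.655, -0.05, 0.1, 2) [-0.0009  0.0001 -0.0727] [ 0.    -0.004 -0.   ] n 2
(0.408, 0.408, 0.1, 2) [-0.2319 -0.4662 -0.0738] [ 0.    -0.004 -0.   ] n 11
```

View pics/s20.png

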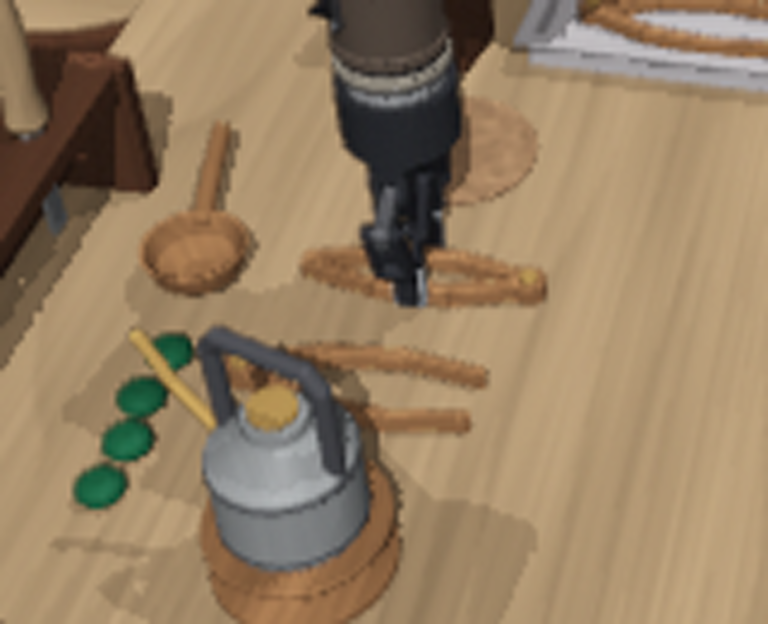

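Free (41 mm). I'll retreat toward the base first so it clears the can, then move to the tray.

```bash
python3 -c "
from h import *
rows((.44,-.05,.1,2),(.403,.412,.1,2),(.403,.412,.036,2))"
```

```text
now [ 0.6562 -0.0499  0.0273] yaw 1.99 t 26.3 w 0.0408 F [ 0.1 -0.   5.4]
(0.44, -0.05, 0.1, 2) [-0.2158 -0.0073 -0.0736] [ 0.    -0.004 -0.   ] n 5
(0.403, 0.412, 0.1, 2) [-0.2367 -0.4703 -0.0738] [ 0.    -0.004 -0.   ] n 11
(0.403, 0.412, 0.036, 2) [-0.237  -0.4704 -0.0098] [ 0.    -0.004 -0.   ] n 11
```

jog_arm:
  plan: "0 0 -0.03 0 0 0 1;0 0 -0.074 0 0 0 1;0 0 -0.074 0 0 0 1;-0.216 -0.007 -0.074 0 0 0 1;-0.216 -0.007 -0.074 0 0 0 1;-0.216 -0.007 -0.074 0 0 0 1;-0.216 -0.007 -0.074 0 0 0 1;-0.216 -0.007 -0.074 0 0 0 1;-0.216 -0.007 -0.074 0 0 0 1"
  newtons: 45

```text
time: 27.2
ee_pos: [0.4339, -0.0497, 0.098]
orientation: [1.0, 0.017, -0.002, -0.001]
ft_force: [-0.4, 0.4, -1.1]
gripper_width: 0.0393
```

jog_arm:
  plan: "-0.02 -0.462 0 0 0 0 1;-0.02 -0.462 0 0 0 0 1;-0.02 -0.462 0 0 0 0 1;-0.02 -0.462 0 0 0 0 1;-0.02 -0.462 0 0 0 0 1;-0.02 -0.462 0 0 0 0 1;-0.02 -0.462 0 0 0 0 1;-0.02 -0.462 0 0 0 0 1;-0.02 -0.462 0 0 0 0 1;-0.02 -0.462 0 0 0 0 1;-0.02 -0.462 0 0 0 0 1;-0.02 -0.462 0 0 0 0 1;-0.02 -0.462 0 0 0 0 1"

```text
time: 28.5
ee_pos: [0.4022, 0.4089, 0.0987]
orientation: [1.0, 0.017, -0.001, 0.001]
ft_force: [0.1, 0.4, -0.5]
gripper_width: 0.0396
```

```bash
python3 -c "
from h import *
save('side','s21',(190,170,410,400),2.5)
rows((.403,.412,.036,2))"
```

```text
now [0.4023 0.4089 0.0989] yaw 1.89 t 28.55 w 0.0398 F [ 0.1  0.2 -1. ]
(0.403, 0.412, 0.036, 2) [ 0.0009 -0.0032  0.0628] [ 0.001  0.001 -0.002] n 2
```

View pics/s21.png

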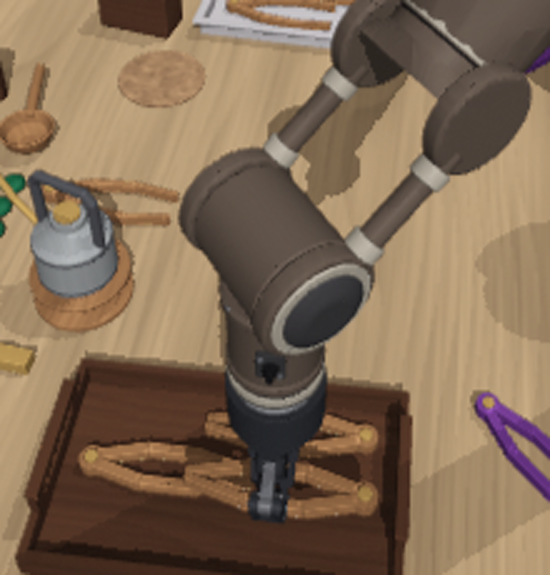

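jog_arm:
  plan: "0.001 -0.003 0.03 0 0 0 1;0.001 -0.003 0.055 0 0 0 1;0.001 -0.003 0.063 0 0 0 1;0.001 -0.003 0.063 0 0 0 1;0.001 -0.003 0.063 0 0 0 1;0.001 -0.003 0.063 0 0 0 0.42;0.001 -0.003 0.063 0 0 0 0.42;0.001 -0.003 0.063 0 0 0 0.42;0.001 -0.003 0.063 0 0 0 0.42;0.001 -0.003 0.03 0 0 0 0.42;0.001 -0.003 -0.01 0 0 0 0.3;0.001 -0.003 -0.01 0 0 0 0;0.001 -0.003 -0.01 0 0 0 0"

```text
time: 29.85
ee_pos: [0.4038, 0.4146, 0.1108]
orientation: [1.0, 0.017, 0.001, -0.001]
ft_force: [-0.4, -0.4, 0.0]
gripper_width: 0.085
```

jog_arm:
  plan: "0.02 0.2 0 0 0 0 0;0.02 0.2 0 0 0 0 0;0.02 0.46 0 0 0 0 0;0.02 0.46 0 0 0 0 0;0.02 0.46 0 0 0 0 0;0.02 0.46 0 0 0 0 0;0.02 0.46 0 0 0 0 0;0.02 0.46 0 0 0 0 0;0.02 0.46 0 0 0 0 0;0.02 0.46 0 0 0 0 0;0.02 0.46 0 0 0 0 0"

```text
time: 30.95
ee_pos: [0.438, -0.0466, 0.1082]
orientation: [1.0, 0.015, -0.001, -0.0]
ft_force: [0.5, -1.0, -0.8]
gripper_width: 0.0856
```

```bash
python3 -c "
from h import *
save('side','s22',(140,170,380,400),2.5)
save('top','t22',(140,90,440,290),2.6)
rows((.664,.053,.1,0),(.664,.053,.045,0))"
```

```text
now [ 0.4379 -0.0444  0.1083] yaw 1.97 t 31.05 w 0.0852 F [ 0.2  0.4 -0.5]
(0.664, 0.053, 0.1, 0) [ 0.2294 -0.0896  0.0078] [-0.001  0.003  0.034] n 5
(0.664, 0.053, 0.045, 0) [ 0.2295 -0.0895  0.0628] [-0.001  0.003  0.034] n 6
```

View pics/s22.png

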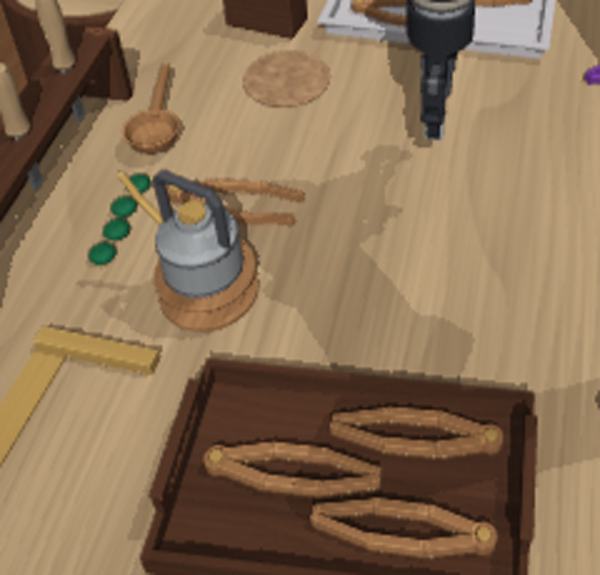

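View pics/t22.png

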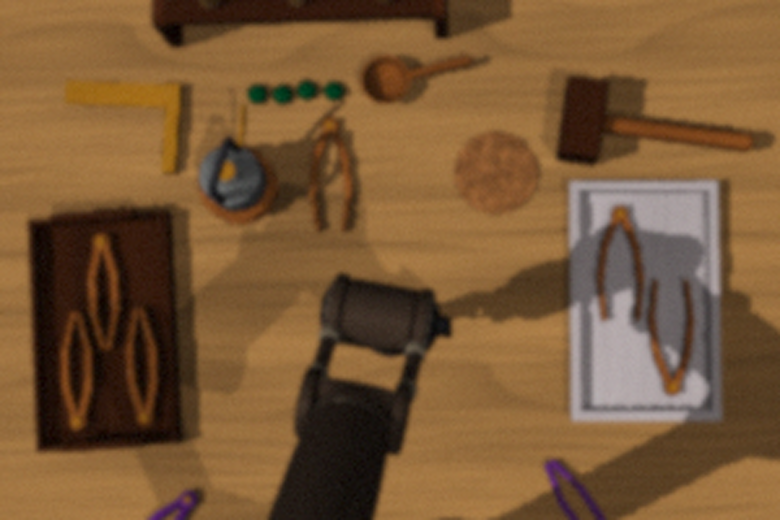

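Three closed calipers lie in the tray and two seized ones in the pan. Caliper 6 remains, beside the can.

```bash
python3 -c "
from h import *
cal('side',4.8,(160,170),(240,368),(485,377),(467,421),None,(340,343))
cal('top',2.6,(140,90),(330,124),(318,228),(347,228))
print([np.round(unproj('top',((u+.5)/2.6-.5+140,(175.5)/2.6-.5+90),.01),3) for u in (311,354)])
"
```

```text
side rivet [0.741 0.055] len 0.151 gap 0.037 yaw -179.8 bow [0.666 0.055]
   edge [0.686 0.023 0.012]
top rivet [0.744 0.048] len 0.149 gap 0.041 yaw -179.8 bow [0.669 0.047]
[array([0.672, 0.077, 0.01 ]), array([0.67 , 0.015, 0.01 ])]
```

jog_arm:
  plan: "0.229 -0.089 0.008 0 0 0.034 0;0.229 -0.089 0.008 0 0 0.034 0;0.229 -0.089 0.008 0 0 0.034 0;0.229 -0.089 0.008 0 0 0.034 0;0.229 -0.089 0.008 0 0 0.034 0;0.229 -0.089 0.008 0 0 0.034 0;0.229 -0.089 0.008 0 0 0.034 0;0.229 -0.089 0.062 0 0 0.034 0;0.229 -0.089 0.062 0 0 0.034 0;0.229 -0.089 0.062 0 0 0.034 0;0.229 -0.089 0.062 0 0 0.034 0"

```text
time: 32.15
ee_pos: [0.6647, 0.0517, 0.0487]
orientation: [1.0, 0.0, 0.001, -0.0]
ft_force: [0.7, 1.1, 0.3]
gripper_width: 0.0853
```

```bash
python3 -c "
from h import *
save('side','s23',(160,170,320,300),4.8)
rows((.665,.053,.025,0))"
```

```text
now [0.6657 0.0516 0.0495] yaw 0.04 t 32.2 w 0.085 F [ 0.7 -0.5  0.4]
(0.665, 0.053, 0.025, 0) [-0.0008 -0.0014  0.0245] [-0.    -0.003  0.001] n 1
```

View pics/s23.png

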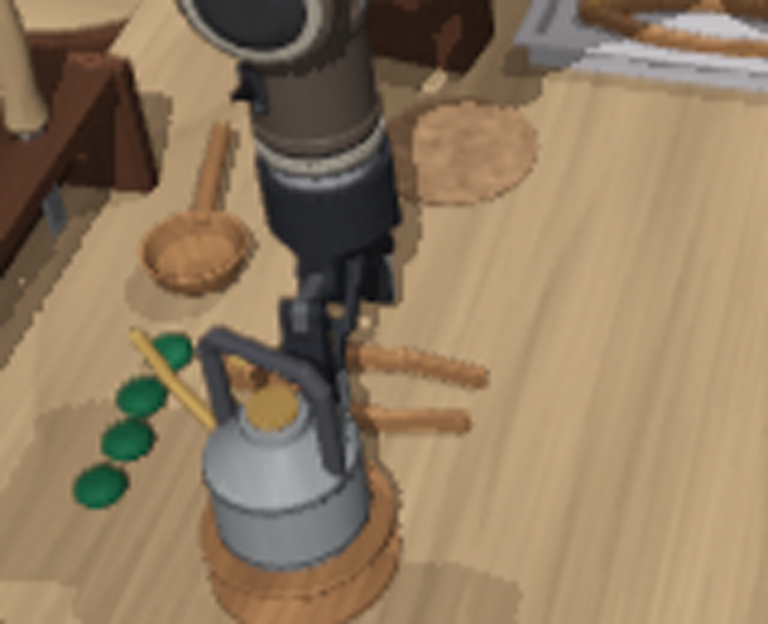

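jog_arm:
  plan: "-0.001 -0.001 0.006 0 0 0 0;-0.001 -0.001 0.014 0 0 0 0;-0.001 -0.001 0.023 0 0 0 0;-0.001 -0.001 0.023 0 0 0 0;-0.001 -0.001 0.023 0 0 0 0"

```text
time: 32.7
ee_pos: [0.6631, 0.0526, 0.0234]
orientation: [1.0, 0.0, -0.001, 0.0]
ft_force: [0.4, 0.4, -0.2]
gripper_width: 0.0855
```

jog_arm:
  plan: "0 0 0 0 0 0 0.3;0 0 0 0 0 0 0.5;0 0 0 0 0 0 1;0 0 0 0 0 0 1;0 0 0 0 0 0 1;0 0 0 0 0 0 1;0 0 0 0 0 0 1;0 0 0 0 0 0 1;0 0 0 0 0 0 1"
  newtons: 30

```text
time: 33.6
ee_pos: [0.6645, 0.0525, 0.0251]
orientation: [1.0, 0.0, 0.001, 0.0]
ft_force: [-1.3, -1.3, 5.7]
gripper_width: 0.0572
```

```bash
python3 -c "
from h import *
save('side','s24',(160,170,320,300),4.8)
save('top','t24',(200,90,400,250),3.5)
rows((.665,.053,.025,0))"
```

```text
now [0.6644 0.0525 0.0251] yaw 0.05 t 33.7 w 0.0573 F [-0.6 -1.6  5.5]
(0.665, 0.053, 0.025, 0) [ 0.0006 -0.0005  0.0001] [ 0.    -0.001  0.001] n 1
```

View pics/s24.png

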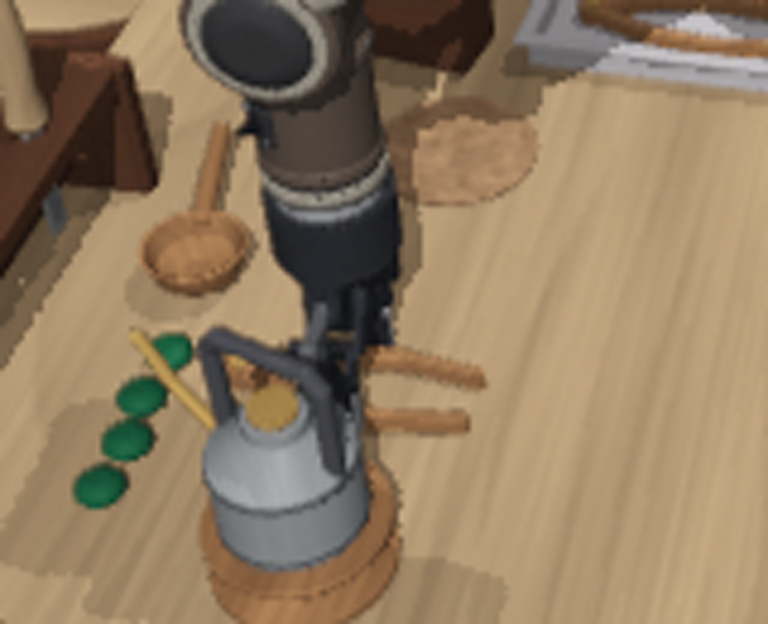

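Seized at 57 mm. It goes in the pan too, resting over the tips of caliper 3.

```bash
python3 -c "
from h import *
rows((.46,.05,.1,0),(.527,-.429,.1,-1.3),(.527,-.429,.046,-1.3))"
```

```text
now [0.6644 0.0525 0.0251] yaw 0.05 t 33.7 w 0.0573 F [-0.6 -1.6  5.5]
(0.46, 0.05, 0.1, 0) [-0.2043  0.0024 -0.0752] [ 0.    -0.001  0.001] n 5
(0.527, -0.429, 0.1, -1.3) [-0.1377  0.4814 -0.075 ] [ 0.    -0.001  0.024] n 11
(0.527, -0.429, 0.046, -1.3) [-0.1378  0.4814 -0.021 ] [ 0.    -0.001  0.024] n 11
```

jog_arm:
  plan: "0 0 -0.02 0 0 0 1;0 0 -0.05 0 0 0 1;0 0 -0.075 0 0 0 1;0 0 -0.075 0 0 0 1;-0.2 0 -0.075 0 0 0 1;-0.2 0 -0.075 0 0 0 1;-0.2 0 -0.075 0 0 0 1;-0.2 0 -0.075 0 0 0 1;-0.2 0 -0.075 0 0 0 1"
  newtons: 50

```text
time: 34.6
ee_pos: [0.4488, 0.0526, 0.0934]
orientation: [1.0, 0.001, -0.011, 0.0]
ft_force: [-0.8, 0.0, -1.3]
gripper_width: 0.0557
```

```bash
python3 -c "
from h import *
rows((.527,-.429,.1,-1.3),(.527,-.429,.046,-1.3))
save('side','s25',(140,120,380,320),3.2)"
```

```text
now [0.4488 0.0526 0.0934] yaw 0.07 t 34.6 w 0.0557 F [-0.8  0.  -1.3]
(0.527, -0.429, 0.1, -1.3) [ 0.0774  0.4817 -0.0082] [0.    0.022 0.024] n 10
(0.527, -0.429, 0.046, -1.3) [0.0786 0.4817 0.0458] [0.    0.022 0.024] n 10
```

View pics/s25.png

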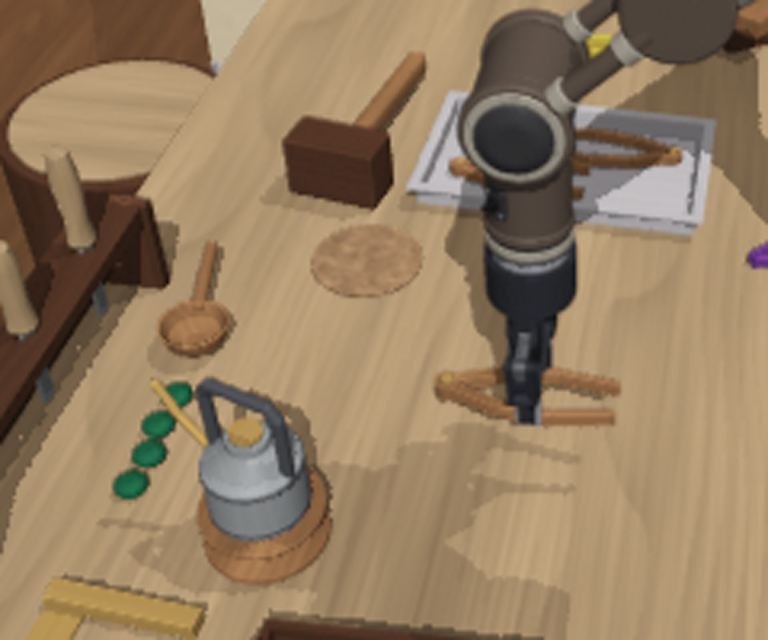

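jog_arm:
  plan: "0.063 0.481 0 0 0 0.024 1;0.063 0.481 0 0 0 0.024 1;0.063 0.481 0 0 0 0.024 1;0.063 0.481 0 0 0 0.024 1;0.063 0.481 0 0 0 0.024 1;0.063 0.481 0 0 0 0.024 1;0.063 0.481 0 0 0 0.024 1;0.063 0.481 0 0 0 0.024 1;0.063 0.481 0 0 0 0.024 1;0.063 0.481 0 0 0 0.024 1;0.063 0.481 0 0 0 0.024 1;0.063 0.481 0 0 0 0.024 1;0.063 0.481 0 0 0 0.024 1;0.063 0.481 0 0 0 0.024 1"

```text
time: 36.05
ee_pos: [0.5271, -0.4267, 0.0985]
orientation: [1.0, -0.011, -0.001, -0.001]
ft_force: [0.4, 0.5, -0.9]
gripper_width: 0.0555
```

```bash
python3 -c "
from h import *
rows((.527,-.427,.046,-1.3))
save('side','s26',(240,120,400,220),4.8)"
```

```text
now [ 0.5271 -0.4267  0.0985] yaw -1.25 t 36.05 w 0.0555 F [ 0.4  0.5 -0.9]
(0.527, -0.427, 0.046, -1.3) [-0.      0.0004  0.0525] [-0.001  0.001  0.001] n 2
```

View pics/s26.png

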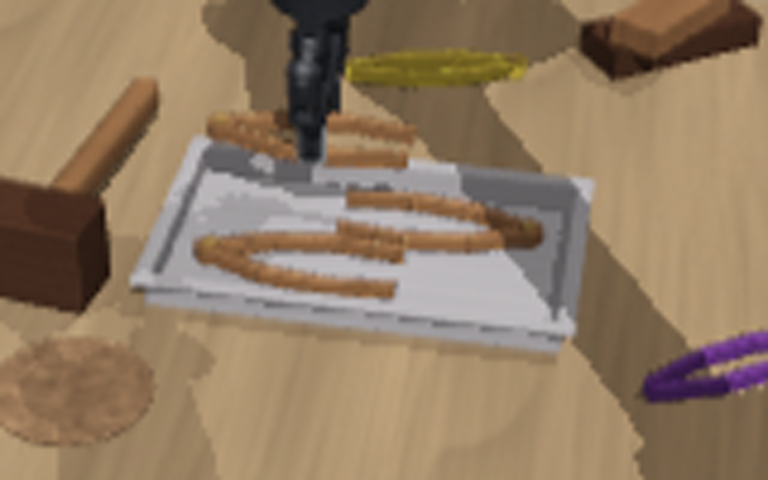

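jog_arm:
  plan: "0 0 0.025 0 0 0 1;0 0 0.045 0 0 0 1;0 0 0.052 0 0 0 1;0 0 0.052 0 0 0 1;0 0 0.052 0 0 0 1;0 0 0.052 0 0 0 0.2;0 0 0.052 0 0 0 0.2;0 0 0.052 0 0 0 0.2;0 0 0.052 0 0 0 0.2;0 0 0.02 0 0 0 0.2;0 0 -0.1 0 0 0 0.1;0 0 -0.1 0 0 0 0;0 0 -0.1 0 0 0 0;0 0 -0.1 0 0 0 0"

```text
time: 37.5
ee_pos: [0.5297, -0.4309, 0.2055]
orientation: [1.0, -0.012, 0.004, 0.004]
ft_force: [0.1, 0.0, 0.5]
gripper_width: 0.0856
```

```bash
python3 -c "
from h import *
rows((.527,-.427,.046,-1.3))
save('side','s27',(240,120,400,220),4.8)"
```

```text
now [ 0.5297 -0.4309  0.2055] yaw -1.33 t 37.5 w 0.0856 F [0.1 0.  0.5]
(0.527, -0.427, 0.046, -1.3) [-0.0041 -0.005   0.1595] [ 0.007 -0.008 -0.001] n 4
```

View pics/s27.png

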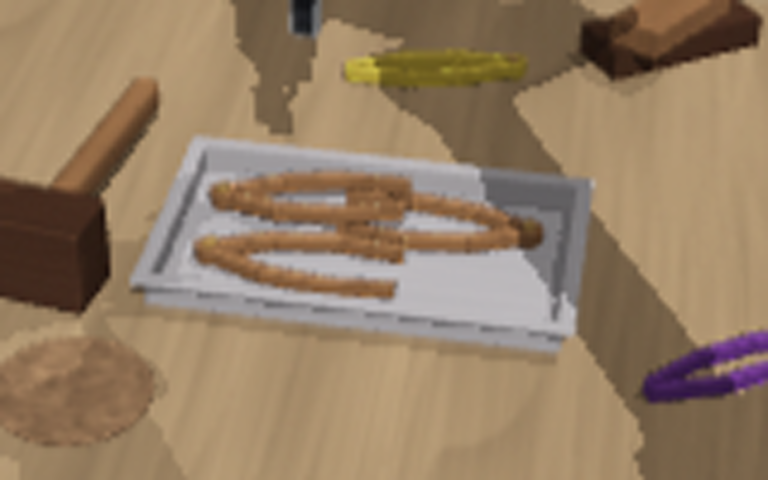

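All three are in the pan. Now the oil can: I need the direction of its handle.

```bash
python3 -c "
from h import *
save('side','can_s',(185,220,265,310),6.5)
save('top','can_t',(205,125,260,185),9)"
```

```text
(no output)
```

View pics/can_s.png

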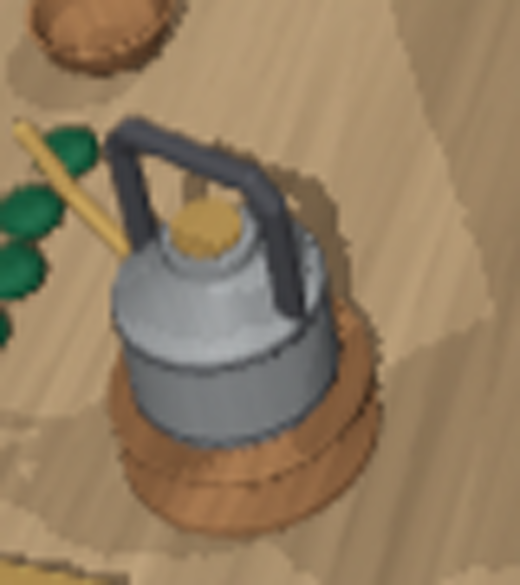

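View pics/can_t.png

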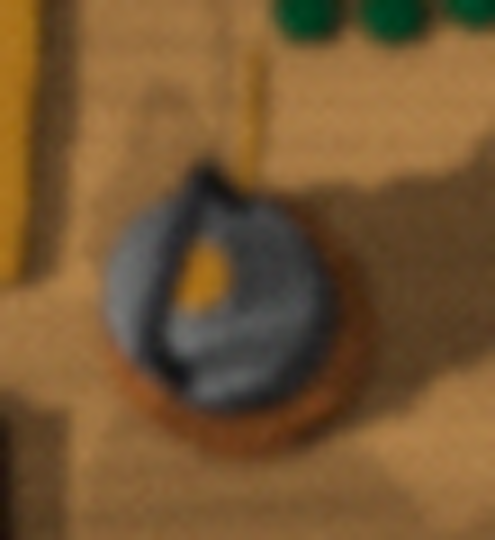

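```bash
python3 -c "
from h import *
f=lambda p,s,o:((p[0]+.5)/s-.5+o[0],(p[1]+.5)/s-.5+o[1])
for c,s,o,a,b,sp in (('side',6.5,(185,220),(130,135),(258,188),(20,125)),('top',9,(205,125),(203,180),(155,360),(255,55))):
  A=unproj(c,f(a,s,o),.168);B=unproj(c,f(b,s,o),.168);d=A-B
  print(c,A,B,'mid',(A+B)/2,'len',np.linalg.norm(d),'yaw',np.degrees(np.arctan2(d[1],d[0])),'spout',unproj(c,f(sp,s,o),.142))
# stand base / cap checks
print(unproj('side',f((205,225),6.5,(185,220)),.13),unproj('top',f((205,275),9,(205,125)),.13))
print('body top-view ctr', unproj('top',f((218,300),9,(205,125)),.09))
m=masks_of('side','cork_mat');
for c in('top','side'):
  capture(c)
  for d in find_in(c,'cork_mat'): print(c,d['confidence'],d['box'],unproj(c,((d['box'][0]+d['box'][2])/2,(d['box'][1]+d['box'][3])/2),.005))
"
```

```text
side [0.68569229 0.17292346 0.168     ] [0.62852403 0.19181938 0.168     ] mid [0.65710816 0.18237142 0.168     ] len 0.06021017797622492 yaw -18.290355005224402 spout [0.74408661 0.15116301 0.142     ]
top [0.68998034 0.16594145 0.168     ] [0.62159418 0.18496683 0.168     ] mid [0.65578726 0.17545414 0.168     ] len 0.07098331557592041 yaw -15.546839993963106 spout [0.74354763 0.15015717 0.142     ]
[0.65892115 0.18080778 0.13      ] [0.66055659 0.17278549 0.13      ]
body top-view ctr [0.65780619 0.17529716 0.09      ]
top 0.74 [313.5, 142.3, 347.7, 170.8] [ 0.66701029 -0.18781918  0.005     ]
side 0.72 [236.6, 189.3, 269.9, 213.8] [ 0.66961665 -0.17705213  0.005     ]
side 0.68 [269.0, 151.0, 365.2, 194.7] [ 0.47532958 -0.37975839  0.005     ]
side 0.39 [285.9, 170.2, 322.3, 182.5] [ 0.52037654 -0.34967763  0.005     ]
```

```bash
python3 -c "
from h import *
rows((.657,.180,.25,-17),(.657,.18,.174,-17))"
```

```text
now [ 0.5263 -0.4278  0.197 ] yaw -1.33 t 37.9 w 0.0853 F [ 0.1 -0.5 -0.2]
(0.657, 0.18, 0.25, -17) [ 0.1164 -0.6107 -0.0518] [-0.002  0.003  0.273] n 13
(0.657, 0.18, 0.174, -17) [ 0.1166 -0.6106  0.0242] [-0.002  0.003  0.273] n 13
```

jog_arm:
  plan: "0.05 -0.3 -0.052 0 0 0.273 0;0.05 -0.3 -0.052 0 0 0.273 0;0.05 -0.3 -0.052 0 0 0.273 0;0.05 -0.3 -0.052 0 0 0.273 0;0.116 -0.611 -0.052 0 0 0.273 0;0.116 -0.611 -0.052 0 0 0.273 0;0.116 -0.611 -0.052 0 0 0.273 0;0.116 -0.611 -0.052 0 0 0.273 0;0.116 -0.611 -0.052 0 0 0.273 0;0.116 -0.611 -0.052 0 0 0.273 0;0.116 -0.611 -0.052 0 0 0.273 0;0.116 -0.611 -0.052 0 0 0.273 0;0.116 -0.611 -0.052 0 0 0.273 0;0.116 -0.611 -0.052 0 0 0.273 0;0.116 -0.611 -0.052 0 0 0.273 0;0.116 -0.611 -0.052 0 0 0.273 0"

```text
time: 39.5
ee_pos: [0.6569, 0.1784, 0.2504]
orientation: [0.989, -0.148, -0.001, 0.001]
ft_force: [-0.3, -0.0, -1.0]
gripper_width: 0.0855
```

```bash
python3 -c "
from h import *
rows((.657,.180,.174,-17))
save('side','s28',(170,190,290,310),5)"
```

```text
now [0.6569 0.1784 0.2504] yaw -17.03 t 39.5 w 0.0855 F [-0.3 -0.  -1. ]
(0.657, 0.18, 0.174, -17) [-0.0003 -0.0017  0.0764] [ 0.001  0.001 -0.   ] n 2
```

View pics/s28.png

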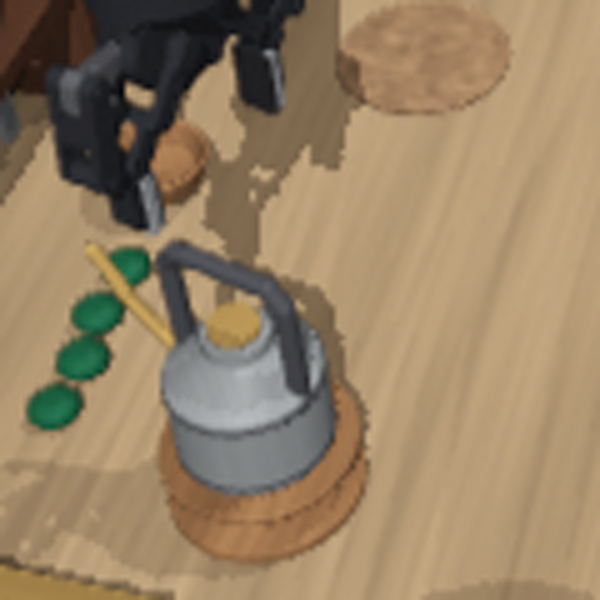

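jog_arm:
  plan: "0 -0.002 0.03 0 0 0 0;0 -0.002 0.056 0 0 0 0;0 -0.002 0.056 0 0 0 0;0 -0.002 0.056 0 0 0 0"

```text
time: 39.95
ee_pos: [0.6576, 0.1802, 0.195]
orientation: [0.989, -0.148, -0.001, 0.0]
ft_force: [-0.1, 0.1, 0.6]
gripper_width: 0.0852
```

```bash
python3 -c "
from h import *
rows((.657,.180,.174,-17))
save('side','s29',(170,190,290,310),5)"
```

```text
now [0.6576 0.1802 0.195 ] yaw -17.07 t 39.95 w 0.0852 F [-0.1  0.1  0.6]
(0.657, 0.18, 0.174, -17) [-0.0005  0.0004  0.021 ] [ 0.001  0.001 -0.001] n 1
```

View pics/s29.png

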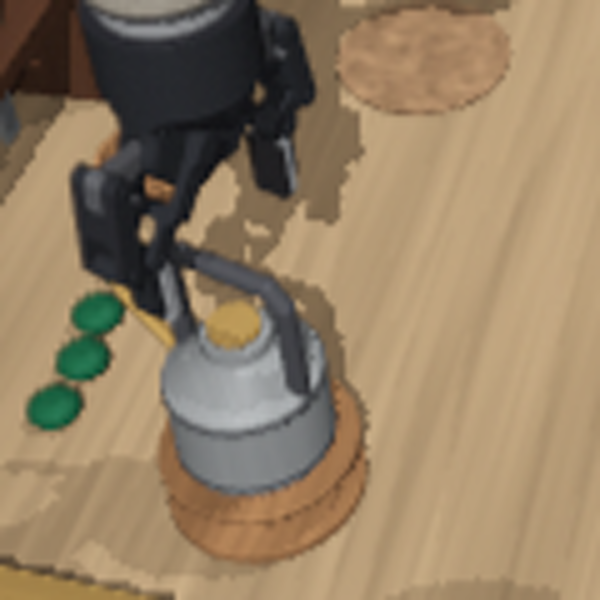

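jog_arm:
  plan: "0 0 0.012 0 0 0 0;0 0 0.021 0 0 0 0;0 0 0.021 0 0 0 0.3;0 0 0.021 0 0 0 0.6;0 0 0.021 0 0 0 0.8;0 0 0.021 0 0 0 1;0 0 0.021 0 0 0 1;0 0 0.021 0 0 0 1;0 0 0.021 0 0 0 1;0 0 0.021 0 0 0 1"
  newtons: 30

```text
time: 41.0
ee_pos: [0.6582, 0.1813, 0.1746]
orientation: [0.989, -0.148, 0.0, 0.0]
ft_force: [0.5, -1.5, 1.2]
gripper_width: 0.0112
```

jog_arm:
  plan: "0 0 0 0 0 0 1;0 0 0 0 0 0 1;0 0 -0.005 0 0 0 1;0 0 -0.012 0 0 0 1;0 0 -0.012 0 0 0 1;0 0 -0.012 0 0 0 1"
  newtons: 90

```text
time: 41.6
ee_pos: [0.6575, 0.1818, 0.1858]
orientation: [0.989, -0.148, -0.0, -0.0]
ft_force: [-0.7, 0.4, -3.9]
gripper_width: 0.0093
```

```bash
python3 -c "
from h import *
rows((.62,.180,.186,-17),(.63,-.18,.174,-17))
save('side','s30',(170,190,290,310),5)"
```

```text
now [0.6575 0.1818 0.1858] yaw -16.96 t 41.6 w 0.0093 F [-0.7  0.4 -3.9]
(0.62, 0.18, 0.186, -17) [-0.0354  0.0127 -0.0002] [-0.     0.001  0.001] n 1
(0.63, -0.18, 0.174, -17) [0.0792 0.3541 0.0118] [-0.     0.001  0.001] n 8
```

View pics/s30.png

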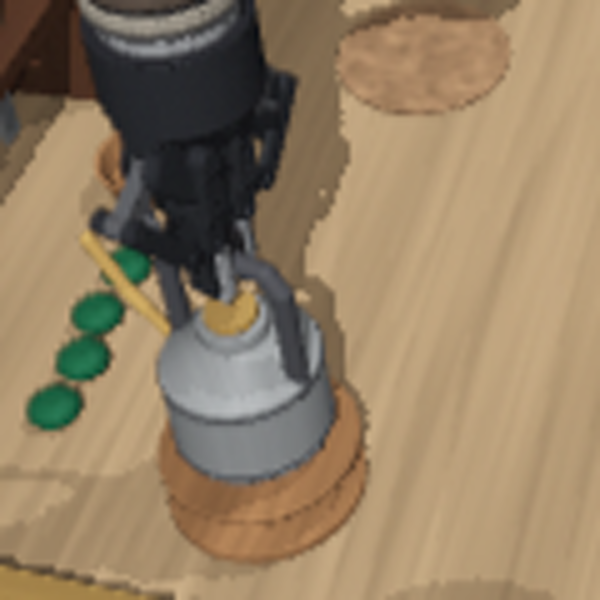

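```bash
python3 -c "
from h import *
rows(*[(.657-.004*k,.1818-.04*k,.188,-17) for k in (1,2,3,4)],(.633,.0,.158,-17),*[(.633+.006*k,-.04*k,.152,-17) for k in (1,2,3,4)],(.668,-.181,.152,-17))"
```

```text
now [0.6574 0.1817 0.1857] yaw -16.96 t 41.65 w 0.0092 F [ 0.3  0.3 -6. ]
(0.653, 0.14179999999999998, 0.188, -17) [ 0.0074  0.0395 -0.0023] [0.    0.001 0.001] n 1
(0.649, 0.10179999999999999, 0.188, -17) [ 0.0153  0.0789 -0.0023] [0.    0.001 0.001] n 2
(0.645, 0.061799999999999994, 0.188, -17) [ 0.0231  0.1183 -0.0023] [0.    0.001 0.001] n 3
(0.641, 0.021799999999999986, 0.188, -17) [ 0.031   0.1578 -0.0023] [0.    0.001 0.001] n 4
(0.633, 0.0, 0.158, -17) [0.0297 0.1809 0.0277] [0.    0.001 0.001] n 4
(0.639, -0.04, 0.152, -17) [0.0471 0.2175 0.0337] [0.    0.001 0.001] n 5
(0.645, -0.08, 0.152, -17) [0.0645 0.254  0.0337] [0.    0.001 0.001] n 6
(0.651, -0.12, 0.152, -17) [0.0819 0.2905 0.0337] [0.    0.001 0.001] n 7
(0.657, -0.16, 0.152, -17) [0.0994 0.327  0.0336] [0.    0.001 0.001] n 7
(0.668, -0.181, 0.152, -17) [0.116  0.3439 0.0336] [0.    0.001 0.001] n 8
```

jog_arm:
  plan: "0.003 0.015 -0.002 0 0 0 1;0.007 0.04 -0.002 0 0 0 1;0.015 0.079 -0.002 0 0 0 1;0.023 0.118 -0.002 0 0 0 1;0.03 0.15 0.008 0 0 0 1;0.032 0.18 0.026 0 0 0 1;0.047 0.217 0.034 0 0 0 1;0.064 0.254 0.034 0 0 0 1;0.082 0.29 0.034 0 0 0 1;0.099 0.32 0.034 0 0 0 1;0.11 0.336 0.034 0 0 0 1;0.116 0.344 0.034 0 0 0 1;0.116 0.344 0.034 0 0 0 1;0.116 0.344 0.034 0 0 0 1;0.116 0.344 0.034 0 0 0 1"

```text
time: 43.15
ee_pos: [0.668, -0.1792, 0.1519]
orientation: [0.989, -0.147, -0.001, -0.0]
ft_force: [0.5, 0.4, -4.9]
gripper_width: 0.0093
```

```bash
python3 -c "
from h import *
rows((.668,-.181,.141,-17))
save('side','s31',(190,130,330,250),5)
save('top','t31',(240,90,400,220),4.5)"
```

```text
now [ 0.668  -0.1792  0.1519] yaw -16.87 t 43.15 w 0.0093 F [ 0.5  0.4 -4.9]
(0.668, -0.181, 0.141, -17) [0.0005 0.0017 0.0109] [-0.001  0.002  0.002] n 1
```

View pics/s31.png

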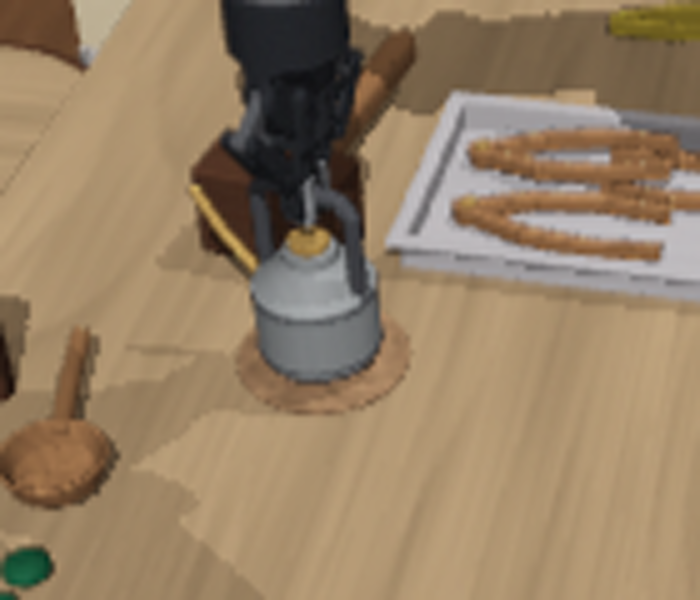

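jog_arm:
  plan: "0 0.001 0.005 0 0 0 1;0 0.001 0.009 0 0 0 1;0 0.001 0.011 0 0 0 1;0 0.001 0.012 0 0 0 1;0 0.001 0.012 0 0 0 1;0 0.001 0.012 0 0 0 1"

```text
time: 43.85
ee_pos: [0.6683, -0.1823, 0.1403]
orientation: [0.989, -0.148, 0.0, -0.0]
ft_force: [0.7, -0.0, -4.3]
gripper_width: 0.0091
```

```bash
python3 -c "
from h import *
rows((.668,-.181,.141,-17))
save('side','s32',(190,130,330,250),5)"
```

```text
now [ 0.6683 -0.1823  0.1403] yaw -16.98 t 43.85 w 0.0091 F [ 0.7 -0.  -4.3]
(0.668, -0.181, 0.141, -17) [-0.0006 -0.0012 -0.0007] [-0. -0.  0.] n 1
```

View pics/s32.png

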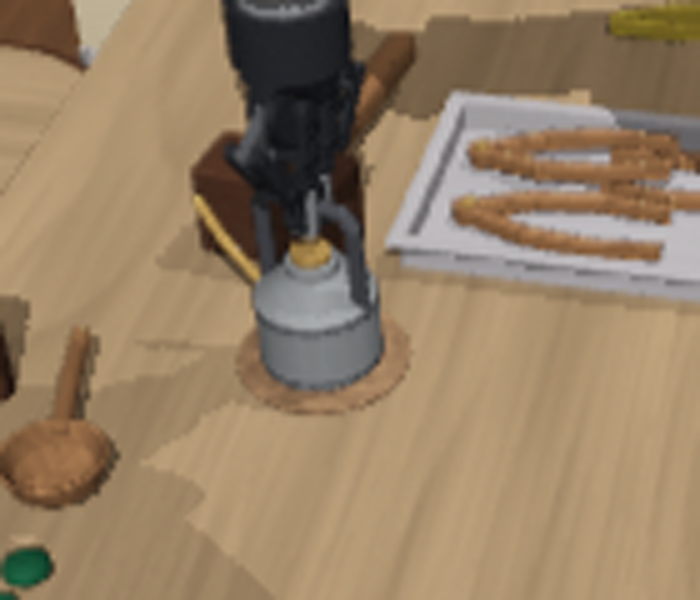

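jog_arm:
  plan: "0 0 0.001 0 0 0 1;0 0 0.002 0 0 0 1;0 0 0.002 0 0 0 1;0 0 0.002 0 0 0 1"

```text
time: 44.3
ee_pos: [0.6688, -0.1829, 0.14]
orientation: [0.989, -0.148, 0.001, 0.001]
ft_force: [-2.5, -1.9, 5.3]
gripper_width: 0.009
```

jog_arm:
  plan: "0 0 0 0 0 0 0.8;0 0 0 0 0 0 0.7;0 0 0 0 0 0 0.5;0 0 0 0 0 0 0.2;0 0 0 0 0 0 0;0 0 0 0 0 0 0;0 0 0 0 0 0 0;0 0 -0.02 0 0 0 0;0 0 -0.06 0 0 0 0;0 0 -0.11 0 0 0 0;0 0 -0.16 0 0 0 0;0 0 -0.16 0 0 0 0"

```text
time: 45.5
ee_pos: [0.6729, -0.1838, 0.3096]
orientation: [0.989, -0.148, 0.009, 0.002]
ft_force: [0.2, -0.4, 0.8]
gripper_width: 0.0856
```

jog_arm:
  plan: "-0.2 0 -0.16 0 0 0 0;-0.2 0 -0.16 0 0 0 0;-0.2 0 -0.16 0 0 0 0;-0.2 0 -0.16 0 0 0 0;-0.2 0 -0.16 0 0 0 0;-0.2 0 -0.16 0 0 0 0;-0.2 0 -0.16 0 0 0 0;-0.2 0 -0.16 0 0 0 0"

```text
time: 46.3
ee_pos: [0.4772, -0.124, 0.4569]
orientation: [0.989, -0.148, -0.0, -0.0]
ft_force: [-0.5, -0.1, -0.3]
gripper_width: 0.0849
```

```bash
python3 -c "
from h import *
rows((.3,-.1,.3,-17))
save('side','s33')
save('top','t33',(140,90,440,290),2.6)"
```

```text
now [ 0.4772 -0.124   0.4569] yaw -16.97 t 46.3 w 0.0849 F [-0.5 -0.1 -0.3]
(0.3, -0.1, 0.3, -17) [-0.1763  0.0288  0.1571] [-0.     0.001  0.   ] n 5
```

View pics/s33.png

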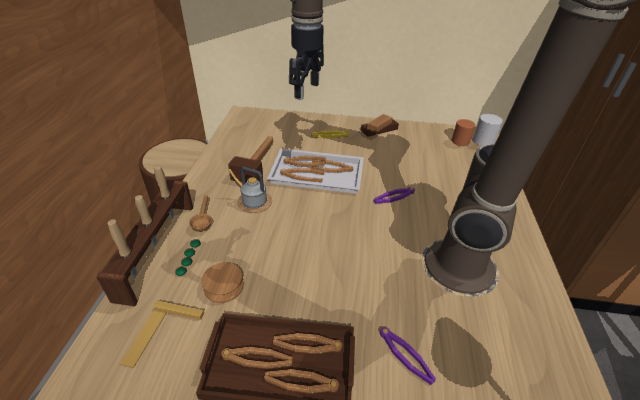

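View pics/t33.png

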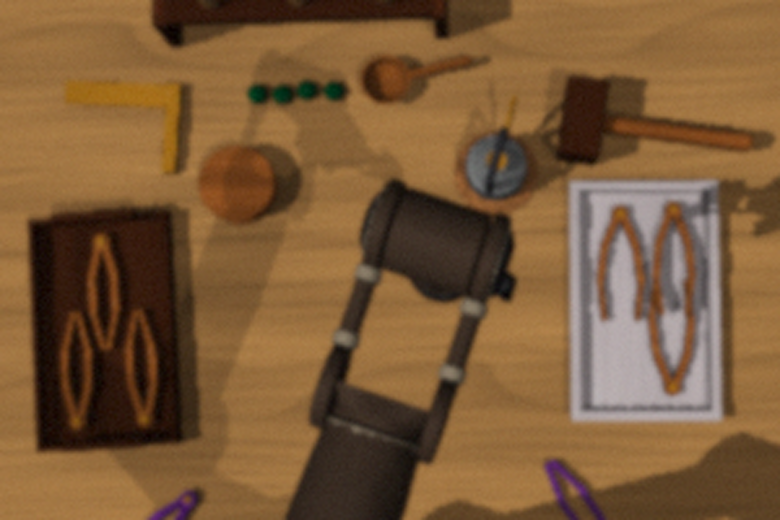

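```bash
python3 -c "
from h import *
im=capture('side')
a=cv2.resize(im[310:400,195:365],None,fx=4.5,fy=4.5,interpolation=cv2.INTER_CUBIC)
b=cv2.resize(im[140:220,215:385],None,fx=4.5,fy=4.5,interpolation=cv2.INTER_CUBIC)[:190+150]
o=np.vstack([a,b])[:, :]; o=cv2.resize(o,(600,int(o.shape[0]*600/o.shape[1])))[:600]
cv2.imwrite('pics/fin.png',o[:,:,::-1]); print(o.shape)"
```

```text
(584, 600, 3)
```

View pics/fin.png

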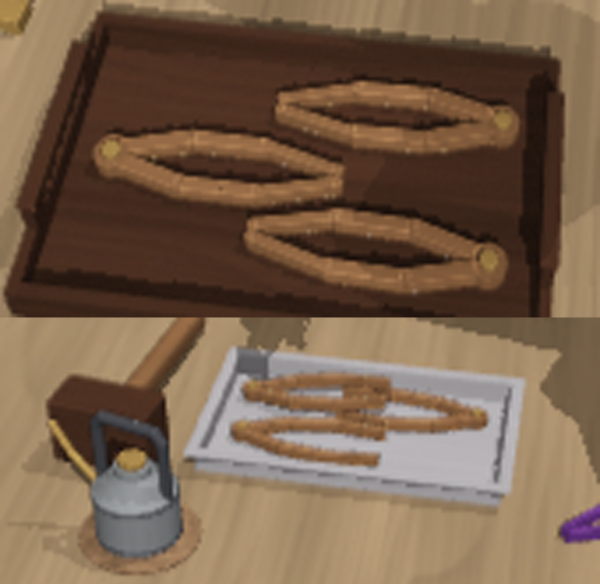

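Three closed calipers lie in the tray at crop (400,115), (220,165) and (375,250). Three open ones lie in the pan, and the can stands centred on the mat at (138,535). Handing in.

```bash
python3 -c "
from h import *
print(ticket.hand_in(), readout.read_state()['time'])"
```

```text
the job is handed in; nothing more can be done
the job is handed in; nothing more can be done
```

I squeezed all six brown calipers and sorted them, moved the oil can, and handed the job in after about 47 s. The hand-in gave no verdict.

- **Free calipers:** three gave to the squeeze and closed to about 40 mm across. They lie flat and closed in the stock tray.
- **Seized calipers:** three held at about 63, 60 and 57 mm under a 30 N grip and went into the repair pan as they were. One rests with its tips on another's legs, so it sits slightly tilted; I judged that to be within the limits but did not measure it.
- **Oil can:** I lifted it by the handle bar and set it upright on the cork mat, where the last side view shows it about centred.
- **Bystanders:** the mallet, try square, scoop and counters look unmoved in the last pictures, and the gripper ended open and clear of everything.

The two cameras disagreed by up to about 11 mm in y. I used values between the two, mostly nearer the side view. Every grasp closed on its object.

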